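Weigh the rack's spice jars in the caddy on the kitchen scale

ROBOT

A 6-joint arm with a two-finger parallel gripper is mounted at the origin on a cart in front of the work surface, level with it; the furniture and walls round the work are solid. World frame = base frame: x ahead of the robot, y to its left, z up, the work surface at z = 0. Lengths are in m, angles in rad, forces in N, time in s.
With the tool pointing down it reaches from about 0.35 to 0.975 m from the base axis. Payload 4.9 kg.
Tool frame: the origin (TCP) lies at the very end of the fingers, on their centre line; the grasp point (between the pads) lies ctrl.grip_point_offset behind it (ctrl.grip_point_offset is the distance from the TCP to the grasp point, in m); z points along the fingers, y is the line along which they close (so a half turn about z gives the same grasp; the last joint's range is limited). The gripper opens to 85 mm and grips with 20 to 120 N. Pads are 22 mm wide; open, the fingers measure 114 mm over their backs; the gripper's body (76 mm by 85 mm) begins 54 mm behind the grasp point. The pads swing forward as they close: fully open they stand 13 mm farther back than shut.
Start: joints at [-1.363, 0.053, 1.613, -0, 1.476, -0.119], TCP at [0.201, -0.592, 0.231] pointing down, gripper open.
Joint ranges: [-3.01, 3.01], [-1.01, 2.22], [0.06, 2.58], [-1.02, 4.17], [0.09, 2.62], [-3.14, 3.14]. Speed limits (rad/s): [2.57, 2.57, 3.14, 3.14, 3.14, 3.14].

INTERFACE

Orientations are given as a rotation vector (axis times angle).
In Python, from station import ctrl gives the robot as it stands. The module is installed in compiled form; this text tells all that it offers.
- The arm moves only by the tool drive_tool, never from a script. Its argument "steps" is a list of rows, each an object with "translation": the shift along the tool's x, y, z normalised to -1 to 1, where 1 is 4 cm, a list of three; "angular": the turn, a rotation vector about the tool's x, y, z normalised to -1 to 1, where 1 is 8 degrees, a list of three; "gripper": the opening, from 0 (shut) to 1 (fully open). In form: [{"translation": [dx, dy, dz], "angular": [wx, wy, wz], "gripper": gripper}, ...]. A call has 1 to 8 rows; each row shifts and turns the commanded pose from where the row before left it, along the tool's axes as they then stand; what a row does not reach is not made up. A row lasts 1/8 s, in which the tool goes at most 62.5 mm and 10.7 degrees, less where a joint would pass 70% of its speed; a pose out of reach is approached as far as the arm can. A call with a number of a shift or a turn outside -1 to 1 is refused whole. A call with a gripper value outside its range is refused whole. The fingers move at their own pace and stop on an object; "force" is the grip in N (left out, the last holds). Time passes only in rows, so rows that do not move let the fingers close. It gives the time, the measured TCP pose, the force, the opening and the grip force at its end, in the units of the state.
- ctrl.get_obs(): the state, without advancing time (a new reading comes with each control period).
- ctrl.get_image(name): name is "scene" or "top"; returns a dict with "color" (420x560x3 uint8, red, green, blue), "depth" (420x560 float32, m along the optical axis (not along the pixel's ray), 0 where there is no reading), "fx", "fy", "cx", "cy" (pixels), "k1" (the pictures are not rectified: a ray, as slopes to the right and down, at radius r is drawn at 1 + k1 r^2 times it, then the intrinsics apply), "R" (3x3) and "t" (3): a world point X has camera coordinates R X + t. Camera axes: x right, y down, z forward; pixel columns grow to the right and rows downward; lengths in m; the calibration is good to about 2 mm. A picture is of the moment at which its call begins.
- ctrl.finish_job(): hands the job in; it is judged then, once.
The state is a dict: "t": time; "q": joint angles; "dq": joint speeds; "effort": joint torques, N m; "tool_pos": TCP position; "tool_rot": TCP orientation; "contact_force": force on the tool from outside, world axes, zero at the start; "wrist_torque": the same for the moment, N m; "opening": finger opening in m; "grip_force": force on a finger pad.
Only numpy, scipy, OpenCV 4.12 (cv2) and the standard library are available. Lean on these libraries where they do the work, as an engineer would, in place of code of your own. Each camera call takes 0.05 s, during which the arm holds its last target. There are 200 camera calls.

TASK

I am making the refill list and need the weight of what is left in the spice jars. Press the left key to wake the kitchen scale while it is empty, stand the empty wooden caddy squarely on its platform, and press the middle key to zero the caddy's weight. Then lift every spice jar from the lower shelf up over the wire rail and out to the front, without dragging the rack or knocking anything over, stand them all upright in the caddy's compartments, leaving the salt shaker where it is, and with all of them on the scale press the right key to hold the reading.

Things in the scene. Friction and masses are not known exactly. Their poses are not given: they have to be found in the camera images.
- spice_rack: Loose standing wooden rack, 450 wide (y) x 150 deep (x) x 250 mm high, 2.6 kg. Origin on the worktop under it, midway across; front at x = -50, rear at +100; its x axis points from front to back. The jars stand in one row on its lower shelf (top 30 mm above the origin), 74 mm or more between centres, about 12 mm in front of the origin; a slat at x = 26 to 34 stops them at the back
- rail_mid (a point): Middle of the upper edge of the wire retaining rail (6 mm thick, along y) in front of the lower shelf's jars: at x = -45 mm of the rack, 70 mm above the worktop, 40 mm above the lower shelf. The end cheeks beside the jars are 60 mm high, and taller only behind x = 38
- upper_edge (a point): Middle of the lower front edge of the set-back upper shelf: at x = 2 mm of the rack, 212 mm above the worktop. It covers the rear of the jars, so a jar can rise at most 75 mm before it comes forward, and a gripper has to lean back 30 to 45 deg towards the robot. Tins and a jar stand on the upper shelf
- jar_1: One of up to four spice jars, alike in shape: glass, 42 mm across, with a screw cap 45 mm across from 85 mm up to the top at 106 mm; 0.11 kg. Origin at the centre of the underside, z up. Starts on the rack's lower shelf; may be absent
- jar_2: One of up to four spice jars, alike in shape: glass, 42 mm across, with a screw cap 45 mm across from 85 mm up to the top at 106 mm; 0.11 kg. Origin at the centre of the underside, z up. Starts on the rack's lower shelf; may be absent
- jar_3: One of up to four spice jars, alike in shape: glass, 42 mm across, with a screw cap 45 mm across from 85 mm up to the top at 106 mm; 0.11 kg. Origin at the centre of the underside, z up. Starts on the rack's lower shelf; may be absent
- jar_4: One of up to four spice jars, alike in shape: glass, 42 mm across, with a screw cap 45 mm across from 85 mm up to the top at 106 mm; 0.11 kg. Origin at the centre of the underside, z up. Starts on the rack's lower shelf; may be absent
- salt_shaker: Salt shaker, glass with a domed metal top, 44 mm across, 90 mm high, 0.1 kg, origin at the centre of the underside; stands among the jars on the lower shelf and stays there
- caddy: Loose wooden jar caddy, 126 (x) x 180 (y) mm, 0.5 kg, origin under its centre; slatted outer walls 62 mm high and 6 thick, floor 9 mm above the origin. Four compartments, each 54 x 54 mm inside for one jar, centred at x = +-30, y = +-57 mm, with walls 57 to 62 mm high that keep a jar from toppling; between the pairs a gap in which a centre post carries a grip
- caddy_grip (a point): Centre of the caddy's wooden grip, 84 mm above its underside: a bar 36 mm long along the caddy's x, 16 mm thick along its y, 28 mm high (70 to 98 mm); its middle is the centre of mass in plan. Pinch it across y
- platform (a point): Centre of the top face of the scale's steel platform, 46 mm above the worktop, 166 (x) x 190 (y) mm; the scale is fixed. Axes: x away from the row of keys, y towards the left key, z up. The caddy goes here with its centre over this point
- key_on_top (a point): Top centre of the left key (power sign), a round key 25 mm across on the flat strip before the platform, 44 mm above the worktop, pressed straight down; the three keys are 52 mm apart in a row, 120 mm from the platform's centre
- key_tare_top (a point): Top centre of the middle key (zero sign), same size
- key_hold_top (a point): Top centre of the right key (two bars), same size
- key_on (a joint): travel of the left key, 0 up to 0.005 m fully down; spring return; it starts to move at 1.7 N and is fully down at 4.4 N; it counts as pressed past 0.0033
- key_tare (a joint): travel of the middle key, likewise
- key_hold (a joint): travel of the right key, likewise
Mind the look-alikes: they are no part of the job. What is shaped like the salt_shaker but blue or green is not meant.

How it is judged:
On the way, in this order (a step that is already met when the one before it is completed fails the run):
1. the left key is pressed while the scale is empty (value of joint key_on above 0.0033 m and value of joint each of key_tare, key_hold below 0.0015 m and horizontal distance between caddy and platform above 0.15 m), for 0.05 s.
2. the empty caddy stands on the platform, released (horizontal distance between caddy and platform below 0.075 m and z of caddy in the frame of platform between -0.003 and 0.004 m and angle between caddy's own z axis and vertical below 0.05 rad and contact force between the fingers and caddy below 0.1 N and linear speed of caddy below 0.02 m/s), for 0.2 s.
3. the middle key is pressed with the caddy on the platform (horizontal distance between caddy and platform below 0.075 m and z of caddy in the frame of platform between -0.003 and 0.004 m and angle between caddy's own z axis and vertical below 0.05 rad and value of joint key_tare above 0.0033 m and value of joint each of key_on, key_hold below 0.0015 m), for 0.05 s.
4. every spice jar stands upright in the caddy on the platform, released (horizontal distance between caddy and platform below 0.075 m and z of caddy in the frame of platform between -0.003 and 0.004 m and angle between caddy's own z axis and vertical below 0.05 rad and x of jar_1 in the frame of caddy between -0.062 and 0.062 m and y of jar_1 in the frame of caddy between -0.088 and 0.088 m and z of jar_1 in the frame of caddy between 0.005 and 0.014 m and angle between each of jar_1, jar_2, jar_3, jar_4's own z axis and vertical below 0.12 rad and contact force between the fingers and jar_1 below 0.1 N and x of jar_2 in the frame of caddy between -0.062 and 0.062 m and y of jar_2 in the frame of caddy between -0.088 and 0.088 m and z of jar_2 in the frame of caddy between 0.005 and 0.014 m and contact force between the fingers and jar_2 below 0.1 N and x of jar_3 in the frame of caddy between -0.062 and 0.062 m and y of jar_3 in the frame of caddy between -0.088 and 0.088 m and z of jar_3 in the frame of caddy between 0.005 and 0.014 m and contact force between the fingers and jar_3 below 0.1 N and x of jar_4 in the frame of caddy between -0.062 and 0.062 m and y of jar_4 in the frame of caddy between -0.088 and 0.088 m and z of jar_4 in the frame of caddy between 0.005 and 0.014 m and contact force between the fingers and jar_4 below 0.1 N), for 0.2 s.
5. the right key is pressed with all the jars on the scale (all of step 4 and value of joint key_hold above 0.0033 m and value of joint each of key_on, key_tare below 0.0015 m), for 0.05 s.
At the end, for the whole second after the job is handed in: Every spice jar that was on the rack stands upright (within 7 deg) on the floor of the caddy, and the caddy rests flat on the platform with its centre within 75 mm of the platform's, all at rest and released; the salt shaker still stands on the rack's lower shelf (all of step 4 and linear speed of each of caddy, jar_1, jar_2, jar_3, jar_4 below 0.02 m/s and x of salt_shaker in the frame of spice_rack between -0.045 and 0.03 m and z of salt_shaker in the frame of spice_rack above 0.022 m and angle between salt_shaker's own z axis and vertical below 0.15 rad and angle between spice_rack's own z axis and vertical below 0.05 rad); the robot touches nothing.
It fails at once if the rack is dragged more than 30 mm or tipped (distance of spice_rack from where it was at the start of the episode above 0.03 m or angle between spice_rack's own z axis and vertical above 0.2 rad).
It fails at once if a jar or the salt shaker is knocked over (angle between any of jar_1, jar_2, jar_3, jar_4, salt_shaker's own z axis and vertical above 1 rad).
It fails at once if the left key is pressed again (switching the scale off) with the caddy on the platform (value of joint key_on above 0.0033 m and horizontal distance between caddy and platform below 0.1 m).
It fails at once if the middle key is pressed without the caddy on the platform, or with a jar in it (value of joint key_tare above 0.0033 m and (horizontal distance between caddy and platform above 0.1 m or horizontal distance between any of jar_1, jar_2, jar_3, jar_4 and caddy below 0.1 m)).
It fails at once if the right key is pressed before all the jars are in the caddy on the platform (value of joint key_hold above 0.0033 m and (horizontal distance between caddy and platform above 0.1 m or horizontal distance between any of jar_1, jar_2, jar_3, jar_4 and caddy above 0.12 m)).
Of jar_1, jar_2, jar_3, jar_4 only 2 to 4 are there at a start; the rules pass over those that are not, and their reading is None.
At some moment in a run one of caddy may be knocked a few centimetres aside while the robot is not near it.
It also fails if it takes over 210 s, if anything falls off the work surface, if the arm or the gripper's body presses on something with over 40 N, if the wrist force passes 120 N, or if a joint passes its speed limit or range.

## Working session

There is one attempt and no reset: what is moved stays moved. The work goes in short steps, Python scripts to look and compute and a tool call to move; the robot and the scene stay as the last step left them, time stands still between calls to the robot, and variables do not carry over. Pictures are saved under pics/ and viewed, at most 14 in all, crops included, and the job is handed in when it is done.

Besides the shell and the picture viewer there is one more tool, called after "Request:" as name([rows], argument=value, ...), one row to a line, values as JSON. drive_tool: Moves the arm, as the interface text tells. Its arguments: {"type":"object","properties":{"steps":{"type":"array"},"force":{"type":"number"}},"required":["steps"]}

```bash
mkdir -p pics
cat > h.py <<'E'
import numpy as np, cv2
from scipy.spatial.transform import Rotation as Ro
from station import ctrl
def grab(n,save=None):
    im=ctrl.get_image(n); np.save(f'{n}.npy',im,allow_pickle=True)
    if save: cv2.imwrite(f'pics/{save}.png',cv2.cvtColor(im['color'],cv2.COLOR_RGB2BGR))
    return im
def load(n): return np.load(f'{n}.npy',allow_pickle=True).item()
def ray(im,u,v):
    d=np.array([(u-im['cx'])/im['fx'],(v-im['cy'])/im['fy']]);s=d.copy()
    for _ in range(20): s=d/(1+im['k1']*(s@s))
    R=np.array(im['R']);c=-R.T@np.array(im['t']); return c,R.T@np.array([s[0],s[1],1.])
def onz(im,u,v,z):
    c,d=ray(im,u,v); return c+d*(z-c[2])/d[2]
def dep(im,u,v):
    c,d=ray(im,u,v); return c+d*im['depth'][int(round(v)),int(round(u))]
def tri(a,pa,b,pb):
    c1,d1=ray(a,*pa);c2,d2=ray(b,*pb);s=np.linalg.lstsq(np.c_[d1,-d2],c2-c1,rcond=None)[0]
    p,q=c1+s[0]*d1,c2+s[1]*d2; return (p+q)/2,np.linalg.norm(p-q)
def cloud(im):
    h,w=im['depth'].shape;v,u=np.mgrid[:h,:w]
    pts=np.stack([u.ravel(),v.ravel()],1).astype(np.float64)
    d=np.stack([(pts[:,0]-im['cx'])/im['fx'],(pts[:,1]-im['cy'])/im['fy']],1);s=d.copy()
    for _ in range(20): s=d/(1+im['k1']*(s**2).sum(1,keepdims=True))
    X=np.c_[s,np.ones(len(s))]*im['depth'].reshape(-1,1)
    return ((X-np.array(im['t']))@np.array(im['R'])).reshape(h,w,3)
E
python3 - <<'E'
from h import *
for n in('scene','top'):
    im=grab(n,n+'0'); print(n,im['fx'],im['k1'],-np.array(im['R']).T@im['t'],np.array(im['R'])[2])
o=ctrl.get_obs();print(o['tool_pos'],o['tool_rot'],o['opening'],ctrl.grip_point_offset)
E
```

```text
scene 530.209892664047 -0.14417955178252692 [-0.50527277  0.74240288  0.82447958] [ 0.71064216 -0.53124991 -0.46126049]
top 415.3852135191827 -0.05746067806626502 [0.1201485  0.0698481  1.23923914] [ 0.33959087 -0.05257135 -0.93910292]
[ 0.20052964 -0.59135965  0.23019465] [-3.09790747e+00 -5.10839700e-01  1.36202243e-04] 0.08552610497256745 0.0187
```

View pics/scene0.png

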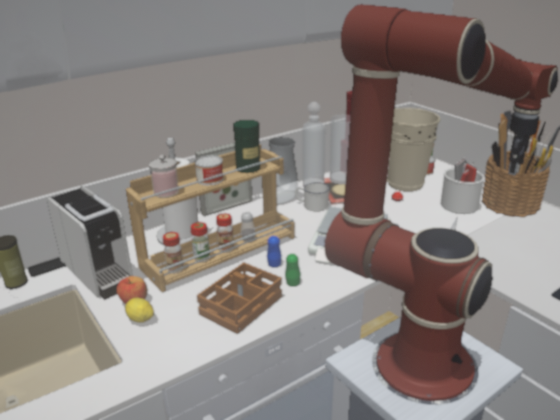

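View pics/top0.png

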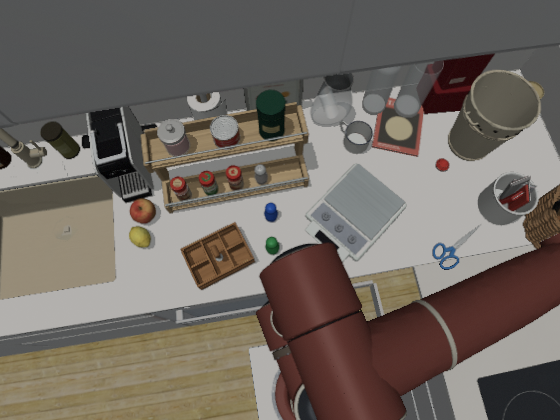

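Three red-capped jars are at top (179,185), (207,181) and (234,175). The salt shaker is at (261,172), the caddy at (218,256) and the scale at (355,210), with its keys near (325,215), (338,227) and (351,239). Next I'll take enlarged crops.

Run:
```python
from h import *
t=load('top');s=load('scene')
f=lambda im,x0,y0,w,h,k,n:cv2.imwrite(f'pics/{n}.png',cv2.resize(cv2.cvtColor(im['color'],cv2.COLOR_RGB2BGR)[y0:y0+h,x0:x0+w],None,fx=k,fy=k,interpolation=cv2.INTER_CUBIC))
f(t,150,150,264,140,3,'tc'); f(s,130,120,200,150,4,'sc')
```

```text
(no output)
```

View pics/tc.png

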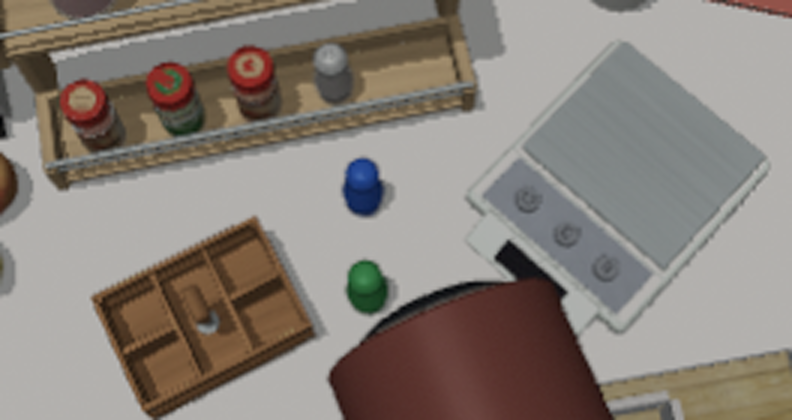

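View pics/sc.png

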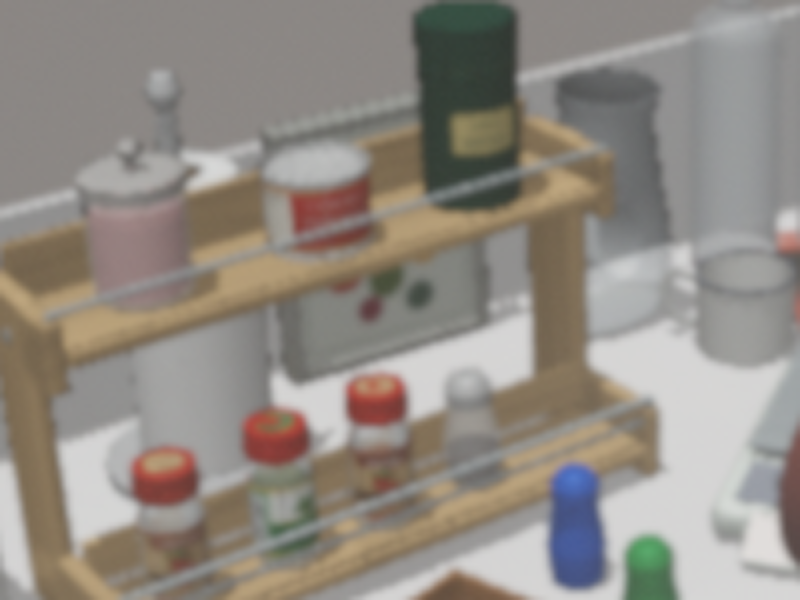

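The top crop shows cap tops at (85,97), (171,85) and (251,66), the grip near (197,303), and the keys at (528,200), (567,235) and (606,268). The scene crop shows the three cap tops at (165,462), (276,421) and (377,385). The salt shaker is at the right end of the row.

Run:
```python
from h import *
np.set_printoptions(precision=4,suppress=True)
t=load('top');s=load('scene')
T=lambda U,V:(150+(U+.5)/3-.5,150+(V+.5)/3-.5)
S=lambda U,V:(130+(U+.5)/4-.5,120+(V+.5)/4-.5)
for n,a,b in(('j1',(85,97),(165,462)),('j2',(171,85),(276,421)),('j3',(251,66),(377,385)),('salt top',(331,55),(470,378))):
    print(n,tri(t,T(*a),s,S(*b)),dep(t,*T(*a)),onz(t,*T(*a),.136))
for n,a,z in(('k_on',(528,198),.044),('k_t',(567,233),.044),('k_h',(606,266),.044),('pl c',(645,155),.046),('plL',(523,147),.046),('plT',(622,41),.046),('plR',(768,163),.046),('plB',(664,268),.046)):
    print(n,onz(t,*T(*a),z),dep(t,*T(*a)))
for n,a in(('cadTL',(95,299)),('cadTR',(256,219)),('cadBR',(314,330)),('cadBL',(152,414))): print(n,onz(t,*T(*a),.062),dep(t,*T(*a)))
# clouds
ct=cloud(t);cs=cloud(s)
for c,im,n in((ct,t,'top'),(cs,s,'scene')):
    m=(c[...,2]>.075)&(c[...,2]<.11)&(c[...,0]>.35)&(c[...,0]<.62)&(c[...,1]>.15)&(c[...,1]<.5)
    v,u=np.where(m); print(n,m.sum(), c[m].mean(0), c[m].min(0),c[m].max(0))
for n,a in(('railL',(60,160)),('railR',(470,85)),('fcL',(62,185)),('upL',(0,52)),('upR',(420,0))): print(n,onz(t,*T(*a),.07),dep(t,*T(*a)))
for c in (ct,cs):
    hsv=cv2.cvtColor((t if c is ct else s)['color'],cv2.COLOR_RGB2HSV)
    red=((hsv[...,0]<8)|(hsv[...,0]>172))&(hsv[...,1]>130)&(c[...,2]>.125)&(c[...,2]<.145)&(c[...,0]<.8)&(c[...,1]>-.1)
    k,l,st,ce=cv2.connectedComponentsWithStats(red.astype(np.uint8))
    for i in range(1,k):
        if st[i,4]>15:
            p=c[l==i]; print(ce[i],st[i,4],p.mean(0),(p.min(0)+p.max(0))/2)
```

```text
j1 (array([0.6315, 0.2825, 0.1324]), np.float64(0.0026676269981859755)) [0.6288 0.2821 0.1403] [0.6308 0.2829 0.136 ]
j2 (array([0.6292, 0.1997, 0.1355]), np.float64(0.0006603612689800742)) [0.6278 0.1991 0.1381] [0.6287 0.1994 0.136 ]
j3 (array([0.6348, 0.1196, 0.135 ]), np.float64(0.0021940204904124043)) [0.634  0.1202 0.1384] [0.6351 0.1204 0.136 ]
salt top (array([0.6431, 0.04  , 0.1114]), np.float64(0.0038008805722911194)) [0.6402 0.0416 0.1207] [0.6331 0.042  0.136 ]
k_on [ 0.4847 -0.1314  0.044 ] [ 0.4835 -0.1307  0.0482]
k_t [ 0.4419 -0.1622  0.044 ] [ 0.4415 -0.1618  0.0458]
k_h [ 0.4019 -0.1928  0.044 ] [ 0.4013 -0.1923  0.0465]
pl c [ 0.5086 -0.2586  0.046 ] [ 0.5073 -0.2576  0.0499]
plL [ 0.5387 -0.1376  0.046 ] [ 0.5399 -0.1382  0.0425]
plT [ 0.6377 -0.2658  0.046 ] [ 0.6566 -0.278   0.0026]
plR [ 0.4782 -0.3809  0.046 ] [ 0.4913 -0.3973  0.0025]
plB [ 0.3894 -0.2485  0.046 ] [ 0.389  -0.2481  0.0478]
cadTL [0.4508 0.3067 0.062 ] [0.4503 0.3063 0.0638]
cadTR [0.5044 0.1411 0.062 ] [0.5039 0.141  0.0636]
cadBR [0.3844 0.1015 0.062 ] [0.3922 0.1024 0.0271]
cadBL [0.331  0.
[... 174 characters left out ...]
99 0.3079 0.11  ]
railL [0.5972 0.3267 0.07  ] [0.596  0.326  0.0729]
railR [ 0.6059 -0.0942  0.07  ] [ 0.6057 -0.0941  0.0705]
fcL [0.5703 0.3269 0.07  ] [0.5872 0.3365 0.0261]
upL [0.7278 0.3791 0.07  ] [0.6444 0.3366 0.2305]
upR [ 0.7102 -0.0614  0.07  ] [ 0.7441 -0.069   0.0026]
[233.3802 173.3223] 121 [0.6295 0.1209 0.1368] [0.6326 0.1217 0.134 ]
[206.0986 178.6831] 142 [0.6268 0.2012 0.1362] [0.6299 0.2015 0.1335]
[177.8438 184.4141] 128 [0.6232 0.2839 0.1365] [0.6266 0.2851 0.1347]
[223.6154 220.0154] 65 [0.6181 0.1292 0.132 ] [0.6188 0.1257 0.1316]
[197.9651 228.6163] 86 [0.6175 0.2086 0.1325] [0.6244 0.205  0.1315]
[170.4571 239.3286] 70 [0.6114 0.292  0.1321] [0.6187 0.2892 0.1327]
```

```bash
cat >> h.py <<'E'
np.set_printoptions(precision=4,suppress=True)
def RT(yaw,lean=0.,laz=0.):
    "tool x at yaw, z down; then leaned so that z points towards azimuth laz by lean"
    c,s=np.cos(yaw),np.sin(yaw)
    R=np.array([[c,s,0],[s,-c,0],[0,0,-1.]])
    return Ro.from_rotvec(-lean*np.array([-np.sin(laz),np.cos(laz),0]))*Ro.from_matrix(R)
def cur():
    o=ctrl.get_obs(); return np.array(o['tool_pos']),Ro.from_rotvec(o['tool_rot']),o
def plan(p0,R0,p1,R1,tstep=.95,show=True):
    d=(R0.inv()*R1).as_rotvec(); n=int(max(1,np.ceil(np.linalg.norm(p1-p0)/.04/tstep),np.ceil(np.degrees(np.linalg.norm(d))/8/.97)))
    p,R=p0.copy(),R0
    for i in range(1,n+1):
        pt=p0+(p1-p0)*i/n;Rt=R0*Ro.from_rotvec(d*i/n)
        t=np.round(R.inv().apply(pt-p)/.04,2);w=np.round(np.degrees((R.inv()*Rt).as_rotvec())/8,2)
        p=p+R.apply(t*.04);R=R*Ro.from_rotvec(np.radians(w*8))
        if show: print(t.tolist(),w.tolist())
    print('n',n,'end',p,R.as_rotvec()); return p,R
def via(*poses):
    p,R,_=cur(); print('from',p,R.as_rotvec())
    for q,Q in poses: p,R=plan(p,R,np.array(q,float),R if Q is None else Q)
def st():
    p,R,o=cur(); print('t',round(o['t'],2),p,'x-yaw',np.round(np.arctan2(*R.as_matrix()[[1,0],0]),3),'z',R.as_matrix()[:,2],'q',np.round(o['q'],2),'F',np.round(o['contact_force'],1),'op',round(o['opening'],4),'gf',round(o['grip_force'],1))
def gripper_cloud(im,zlo=.088,zhi=.108,box=(.33,.52,.1,.32)):
    c=cloud(im);m=(c[...,2]>zlo)&(c[...,2]<zhi)&(c[...,0]>box[0])&(c[...,0]<box[1])&(c[...,1]>box[2])&(c[...,1]<box[3])
    return c[m]
E
python3 - <<'E'
from h import *
for n in('top','scene'):
    p=gripper_cloud(load(n)); q=p[:,:2]-np.median(p[:,:2],0); w,v=np.linalg.eigh(np.cov(q.T)); print(n,len(p),p.mean(0),np.median(p,0),p.min(0),p.max(0),w**.5,v[:,1])
via(([.485,-.131,.075],None))
E
```

```text
top 71 [0.4193 0.2058 0.0976] [0.4192 0.2058 0.0976] [0.4025 0.1958 0.0912] [0.4398 0.2169 0.1025] [0.0045 0.0104] [-0.9545 -0.2983]
scene 80 [0.416  0.2077 0.0943] [0.416  0.2078 0.0945] [0.3995 0.194  0.0885] [0.4356 0.2192 0.0998] [0.0049 0.0102] [-0.9329 -0.3602]
from [ 0.2005 -0.5914  0.2302] [-3.0979 -0.5108  0.0001]
[0.7, -0.57, 0.26] [0.0, -0.0, -0.0]
[0.69, -0.58, 0.26] [0.0, 0.0, 0.0]
[0.7, -0.57, 0.26] [0.0, 0.0, 0.0]
[0.69, -0.58, 0.26] [0.0, 0.0, 0.0]
[0.7, -0.57, 0.26] [0.0, 0.0, 0.0]
[0.69, -0.57, 0.26] [0.0, 0.0, 0.0]
[0.7, -0.58, 0.26] [0.0, 0.0, 0.0]
[0.69, -0.57, 0.26] [0.0, 0.0, 0.0]
[0.7, -0.58, 0.26] [0.0, 0.0, 0.0]
[0.69, -0.57, 0.26] [0.0, 0.0, 0.0]
[0.7, -0.57, 0.26] [0.0, 0.0, 0.0]
[0.69, -0.58, 0.26] [0.0, 0.0, 0.0]
[0.7, -0.57, 0.26] [0.0, 0.0, 0.0]
[0.69, -0.58, 0.26] [0.0, 0.0, 0.0]
[0.7, -0.57, 0.26] [0.0, 0.0, 0.0]
n 15 end [ 0.485  -0.131   0.0749] [-3.0979 -0.5108  0.0001]
```

Request:
drive_tool([
  {"translation": [0.7,-0.57,0.2],"angular": [0,0,0],"gripper": 0},
  {"translation": [0.69,-0.58,0.2],"angular": [0,0,0],"gripper": 0},
  {"translation": [0.7,-0.57,0.2],"angular": [0,0,0],"gripper": 0},
  {"translation": [0.69,-0.58,0.2],"angular": [0,0,0],"gripper": 0},
  {"translation": [0.7,-0.57,0.2],"angular": [0,0,0],"gripper": 0},
  {"translation": [0.69,-0.57,0.2],"angular": [0,0,0],"gripper": 0},
  {"translation": [0.7,-0.58,0.2],"angular": [0,0,0],"gripper": 0},
  {"translation": [0.69,-0.57,0.2],"angular": [0,0,0],"gripper": 0},
])

```text
t: 1.1
tool_pos: [0.3526, -0.3453, 0.1665]
tool_rot: [-3.099, -0.511, 0.0]
contact_force: [0.3, -0.1, -0.4]
opening: 0.0001
grip_force: 0.0
```

Request:
drive_tool([
  {"translation": [0.7,-0.58,0.3],"angular": [0,0,0],"gripper": 0},
  {"translation": [0.69,-0.57,0.3],"angular": [0,0,0],"gripper": 0},
  {"translation": [0.7,-0.57,0.3],"angular": [0,0,0],"gripper": 0},
  {"translation": [0.69,-0.58,0.3],"angular": [0,0,0],"gripper": 0},
  {"translation": [0.7,-0.57,0.3],"angular": [0,0,0],"gripper": 0},
  {"translation": [0.69,-0.58,0.3],"angular": [0,0,0],"gripper": 0},
  {"translation": [0.7,-0.57,0.3],"angular": [0,0,0],"gripper": 0},
  {"translation": [0,0,0],"angular": [0,0,0],"gripper": 0},
])

```text
t: 2.1
tool_pos: [0.4847, -0.1298, 0.0817]
tool_rot: [-3.097, -0.516, 0.004]
contact_force: [-0.1, -0.7, -0.0]
opening: 0.0
grip_force: 0.0
```

Run:
```python
from h import *
st(); via(([.485,-.131,.05],None))
```

```text
t 2.1 [ 0.4847 -0.1298  0.0817] x-yaw 0.33 z [-0.003   0.0014 -1.    ] q [-0.41 -0.1   2.02  0.    1.22  0.83] F [-0.1 -0.7 -0. ] op 0.0 gf 0.0
from [ 0.4847 -0.1298  0.0817] [-3.097  -0.516   0.0043]
[-0.0, 0.03, 0.79] [0.0, 0.0, 0.0]
n 1 end [ 0.485  -0.1309  0.0501] [-3.097  -0.516   0.0043]
```

Request:
drive_tool([
  {"translation": [0,0.03,0.5],"angular": [0,0,0],"gripper": 0},
  {"translation": [0,0,0.3],"angular": [0,0,0],"gripper": 0},
  {"translation": [0,0,0.12],"angular": [0,0,0],"gripper": 0},
  {"translation": [0,0,0.06],"angular": [0,0,0],"gripper": 0},
  {"translation": [0,0,0.06],"angular": [0,0,0],"gripper": 0},
  {"translation": [0,0,0],"angular": [0,0,0],"gripper": 0},
])

```text
t: 2.85
tool_pos: [0.4857, -0.1333, 0.0422]
tool_rot: [3.099, 0.511, 0.0]
contact_force: [-1.9, -0.8, 2.1]
opening: -0.0001
grip_force: 1.3
```

Request:
drive_tool([
  {"translation": [0,0,0.06],"angular": [0,0,0],"gripper": 0},
  {"translation": [0,0,0.05],"angular": [0,0,0],"gripper": 0},
  {"translation": [0,0,0],"angular": [0,0,0],"gripper": 0},
])

```text
t: 3.22
tool_pos: [0.486, -0.1333, 0.0389]
tool_rot: [3.099, 0.511, -0.0]
contact_force: [-5.5, 0.3, 11.6]
opening: -0.0003
grip_force: 5.8
```

Request:
drive_tool([
  {"translation": [0,0,-0.3],"angular": [0,0,0],"gripper": 0},
  {"translation": [0,0,-0.9],"angular": [0,0,0],"gripper": 0},
  {"translation": [0,0,-0.95],"angular": [0,0,0],"gripper": 0.6},
  {"translation": [0,0,-0.95],"angular": [0,0,0],"gripper": 0.6},
  {"translation": [0,0,-0.95],"angular": [0,0,0],"gripper": 0.6},
])

```text
t: 3.85
tool_pos: [0.4856, -0.1325, 0.2005]
tool_rot: [-3.099, -0.511, -0.001]
contact_force: [-0.1, 0.2, 0.5]
opening: 0.0511
grip_force: 0.0
```

Run:
```python
from h import *
st()
t=grab('top');s=grab('scene','scene1')
for n,im in(('top',t),('scene',s)):
    p=gripper_cloud(im); q=p[:,:2]-np.median(p[:,:2],0); w,v=np.linalg.eigh(np.cov(q.T)); print(n,len(p),p.mean(0),np.median(p,0),w**.5,v[:,1])
    # caddy wall-top fit
    p=gripper_cloud(im,.05,.07,(.28,.56,.06,.34)).astype(np.float32); print(n,len(p),cv2.minAreaRect(p[:,:2]*1000))
via(([.4175,.206,.2],RT(.335)),([.4175,.206,.1],None))
# shakers
c=cloud(t);h=cv2.cvtColor(t['color'],cv2.COLOR_RGB2HSV)
for lo,hi in((100,130),(50,85)):
    m=(h[...,0]>lo)&(h[...,0]<hi)&(h[...,1]>150)&(c[...,2]>.02)&(c[...,2]<.12)&(c[...,0]<.58)&(c[...,0]>.3)
    if m.sum(): print(m.sum(),c[m].min(0),c[m].max(0))
```

```text
t 3.85 [ 0.4856 -0.1325  0.2005] x-yaw 0.327 z [ 0.0007  0.0006 -1.    ] q [-0.41 -0.22  1.92  0.    1.44  0.83] F [-0.1  0.2  0.5] op 0.0511 gf 0.0
top 71 [0.4194 0.2059 0.0975] [0.4195 0.2058 0.098 ] [0.0045 0.0103] [-0.9566 -0.2914]
top 775 ((427.753173828125, 183.573974609375), (127.06653594970703, 229.1873016357422), 18.091711044311523)
scene 80 [0.4159 0.2076 0.0943] [0.4163 0.2083 0.0948] [0.0045 0.0105] [-0.9287 -0.3709]
scene 1146 ((425.8257751464844, 183.2924346923828), (130.9031524658203, 234.62014770507812), 17.645368576049805)
from [ 0.4884 -0.1338  0.205 ] [3.0948 0.5106 0.0139]
[0.11, -0.86, 0.01] [0.0, -0.01, -0.01]
[0.1, -0.86, 0.01] [0.01, -0.0, -0.0]
[0.11, -0.86, 0.0] [0.0, -0.01, -0.01]
[0.1, -0.86, 0.01] [0.01, -0.0, -0.0]
[0.11, -0.87, 0.01] [0.0, -0.01, -0.01]
[0.11, -0.86, 0.01] [0.01, -0.0, -0.0]
[0.11, -0.86, 0.01] [0.0, -0.01, -0.01]
[0.11, -0.86, 0.02] [0.01, -0.01, -0.01]
[0.11, -0.86, 0.01] [0.0, -0.0, -0.0]
[0.11, -0.86, 0.01] [0.01, -0.01, -0.01]
n 10 end [0.4174 0.206  0.2   ] [-3.0969 -0.5243  0.0009]
[0.0, 0.0, 0.83] [0.0, 0.0, 0.0]
[0.0, 0.0, 0.84] [0.0, 0.0, 0.0]
[0.0, 0.0, 0.83] [0.0, 0.0, 0.0]
n 3 end [0.4174 0.206  0.1   ] [-3.0969 -0.5243  0.0009]
172 [0.5036 0.0152 0.0222] [0.5389 0.0492 0.0938]
48 [0.4008 0.0301 0.0349] [0.4358 0.0591 0.0893]
```

Request:
drive_tool([
  {"translation": [0.11,-0.86,0],"angular": [0,0,0],"gripper": 0.6},
  {"translation": [0.1,-0.86,0],"angular": [0,0,0],"gripper": 0.6},
  {"translation": [0.11,-0.86,0],"angular": [0,0,0],"gripper": 0.6},
  {"translation": [0.1,-0.86,0],"angular": [0,0,0],"gripper": 0.6},
  {"translation": [0.11,-0.87,0],"angular": [0,0,0],"gripper": 0.6},
  {"translation": [0.11,-0.86,0],"angular": [0,0,0],"gripper": 0.6},
  {"translation": [0.11,-0.86,0],"angular": [0,0,0],"gripper": 0.6},
  {"translation": [0.11,-0.86,0],"angular": [0,0,0],"gripper": 0.6},
])

```text
t: 4.95
tool_pos: [0.4289, 0.1404, 0.1982]
tool_rot: [-3.099, -0.511, 0.001]
contact_force: [0.8, 0.1, -0.3]
opening: 0.051
grip_force: 0.0
```

Request:
drive_tool([
  {"translation": [0.11,-0.86,0],"angular": [0,0,0],"gripper": 0.6},
  {"translation": [0.11,-0.86,0],"angular": [0,0,0],"gripper": 0.6},
  {"translation": [0,0,0.8],"angular": [0,0,0],"gripper": 0.6},
  {"translation": [0,0,0.8],"angular": [0,0,0],"gripper": 0.6},
  {"translation": [0,0,0],"angular": [0,0,0],"gripper": 0.6},
  {"translation": [0,0,0],"angular": [0,0,0],"gripper": 0.6},
])

```text
t: 5.7
tool_pos: [0.4163, 0.2072, 0.136]
tool_rot: [-3.099, -0.511, -0.001]
contact_force: [0.3, 0.4, 0.4]
opening: 0.0513
grip_force: 0.0
```

Run:
```python
from h import *
st()
im=grab('scene')
p=gripper_cloud(im); print(len(p),np.median(p,0))
cv2.imwrite('pics/c1.png',cv2.resize(cv2.cvtColor(im['color'],cv2.COLOR_RGB2BGR)[180:340,150:350],None,fx=3.5,fy=3.5))
via(([.4175,.206,.068],RT(.325)))
```

```text
t 5.7 [0.4163 0.2072 0.136 ] x-yaw 0.327 z [ 0.0007  0.0005 -1.    ] q [ 0.3  -0.27  2.07  0.    1.34  1.55] F [0.3 0.4 0.4] op 0.0513 gf 0.0
79 [0.4152 0.2075 0.095 ]
from [0.4168 0.2073 0.1367] [-3.0993 -0.5107 -0.0035]
[0.0, 0.02, 0.86] [-0.0, -0.01, 0.01]
[0.0, 0.02, 0.86] [-0.0, -0.01, 0.0]
n 2 end [0.4174 0.2059 0.0679] [-3.1001 -0.5086  0.0008]
```

View pics/c1.png

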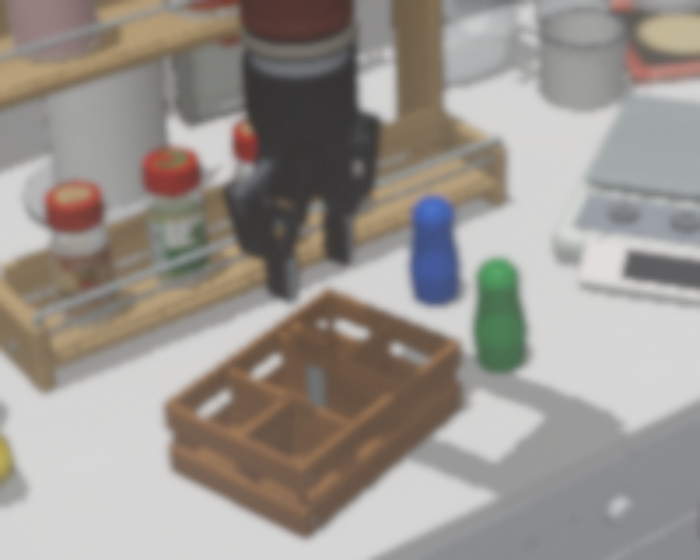

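The gripper at crop (310,250) is straddling above the grip, with the post at (316,385). I'll descend and grip.

Request:
drive_tool([
  {"translation": [0,0,0.6],"angular": [0,0,0],"gripper": 0.6},
  {"translation": [0,0,0.6],"angular": [0,0,0],"gripper": 0.6},
  {"translation": [0,0,0.5],"angular": [0,0,0],"gripper": 0.6},
  {"translation": [0,0,0],"angular": [0,0,0],"gripper": 0.6},
], force=40)

```text
t: 6.25
tool_pos: [0.4157, 0.2069, 0.0672]
tool_rot: [3.1, 0.511, -0.002]
contact_force: [-0.6, 0.1, -0.6]
opening: 0.0517
grip_force: 0.0
```

Request:
drive_tool([
  {"translation": [0,0,0],"angular": [0,0,0],"gripper": 0},
  {"translation": [0,0,0],"angular": [0,0,0],"gripper": 0},
  {"translation": [0,0,0],"angular": [0,0,0],"gripper": 0},
  {"translation": [0,0,0],"angular": [0,0,0],"gripper": 0},
], force=40)

```text
t: 6.75
tool_pos: [0.4175, 0.2072, 0.0693]
tool_rot: [3.099, 0.511, 0.005]
contact_force: [0.0, -2.1, 5.5]
opening: 0.0153
grip_force: 40.5
```

Request:
drive_tool([
  {"translation": [0,0,-0.5],"angular": [0,0,0],"gripper": 0},
  {"translation": [0,0,-0.8],"angular": [0,0,0],"gripper": 0},
  {"translation": [0,0,-0.9],"angular": [0,0,0],"gripper": 0},
  {"translation": [0,0,-0.9],"angular": [0,0,0],"gripper": 0},
  {"translation": [0,0,-0.9],"angular": [0,0,0],"gripper": 0},
  {"translation": [0,0,0],"angular": [0,0,0],"gripper": 0},
])

```text
t: 7.5
tool_pos: [0.4172, 0.2077, 0.2298]
tool_rot: [-3.098, -0.511, -0.009]
contact_force: [-0.7, 0.3, -4.1]
opening: 0.0153
grip_force: 39.5
```

Run:
```python
from h import *
st()
via(([.513,-.258,.23],RT(-.932)),([.513,-.258,.135],None))
```

```text
t 7.5 [0.4172 0.2077 0.2298] x-yaw 0.327 z [ 0.0052  0.0021 -1.    ] q [ 0.3  -0.35  1.97  0.    1.51  1.55] F [-0.7  0.3 -4.1] op 0.0153 gf 39.5
from [0.4172 0.2077 0.2298] [-3.0985 -0.5111 -0.0086]
[-0.11, 0.91, -0.0] [-0.0, -0.0, 0.69]
[-0.03, 0.91, -0.0] [-0.0, -0.0, 0.7]
[0.07, 0.91, -0.0] [-0.01, -0.01, 0.69]
[0.15, 0.91, -0.0] [0.0, 0.0, 0.69]
[0.23, 0.88, -0.0] [-0.0, -0.0, 0.7]
[0.33, 0.85, -0.0] [-0.0, -0.01, 0.69]
[0.4, 0.83, -0.01] [-0.0, 0.0, 0.7]
[0.48, 0.77, 0.0] [-0.01, 0.0, 0.69]
[0.56, 0.73, 0.0] [0.0, -0.0, 0.69]
[0.62, 0.67, 0.0] [-0.0, -0.0, 0.7]
[0.68, 0.61, 0.01] [-0.0, -0.01, 0.69]
[0.74, 0.54, -0.01] [-0.01, 0.0, 0.69]
[0.79, 0.46, 0.0] [0.0, -0.0, 0.7]
n 13 end [ 0.5131 -0.2581  0.2302] [ 2.8059 -1.412   0.0003]
[-0.0, 0.0, 0.79] [0.0, 0.0, 0.0]
[-0.0, 0.0, 0.8] [0.0, 0.0, 0.0]
[-0.0, 0.0, 0.79] [0.0, 0.0, 0.0]
n 3 end [ 0.5131 -0.2581  0.135 ] [ 2.8059 -1.412   0.0003]
```

Request:
drive_tool([
  {"translation": [-0.11,0.91,0],"angular": [0,0,0.69],"gripper": 0},
  {"translation": [-0.03,0.91,0],"angular": [0,0,0.7],"gripper": 0},
  {"translation": [0.07,0.91,0],"angular": [0,0,0.69],"gripper": 0},
  {"translation": [0.15,0.91,0],"angular": [0,0,0.69],"gripper": 0},
  {"translation": [0.23,0.88,0],"angular": [0,0,0.7],"gripper": 0},
  {"translation": [0.33,0.85,0],"angular": [0,0,0.69],"gripper": 0},
  {"translation": [0.4,0.83,0],"angular": [0,0,0.7],"gripper": 0},
  {"translation": [0.48,0.77,0],"angular": [0,0,0.69],"gripper": 0},
])

```text
t: 8.5
tool_pos: [0.4735, -0.08, 0.2237]
tool_rot: [-3.061, 0.703, 0.008]
contact_force: [-0.4, 0.1, -3.6]
opening: 0.0153
grip_force: 39.9
```

Request:
drive_tool([
  {"translation": [0.56,0.73,0],"angular": [0,0,0.69],"gripper": 0},
  {"translation": [0.62,0.67,0],"angular": [0,0,0.7],"gripper": 0},
  {"translation": [0.68,0.61,0],"angular": [0,0,0.69],"gripper": 0},
  {"translation": [0.74,0.54,0],"angular": [0,0,0.69],"gripper": 0},
  {"translation": [0.79,0.46,0],"angular": [0,0,0.7],"gripper": 0},
  {"translation": [0,0,0.7],"angular": [0,0,0],"gripper": 0},
  {"translation": [0,0,0],"angular": [0,0,0],"gripper": 0},
  {"translation": [0,0,0],"angular": [0,0,0],"gripper": 0},
])

```text
t: 9.5
tool_pos: [0.5112, -0.2579, 0.1979]
tool_rot: [-2.806, 1.412, 0.004]
contact_force: [0.1, -0.1, -3.7]
opening: 0.0153
grip_force: 39.9
```

Run:
```python
from h import *
st()
via(([.513,-.258,.13],RT(-.932)))
grab('top')
t=load('top')['color'];s=grab('scene')['color']
cv2.imwrite('pics/pl1.png',cv2.cvtColor(np.vstack([cv2.resize(t[140:270,290:430],(560,520))[:300],cv2.resize(s[150:300,280:420],(560,600))[:300]]),cv2.COLOR_RGB2BGR))
```

```text
t 9.5 [ 0.5112 -0.2579  0.1979] x-yaw -0.932 z [-0.0019  0.0015 -1.    ] q [-0.6  -0.05  1.77  0.    1.42  1.91] F [ 0.1 -0.1 -3.7] op 0.0153 gf 39.9
from [ 0.5112 -0.2579  0.1979] [-2.806   1.4116  0.0038]
[0.02, -0.02, 0.85] [0.0, 0.01, -0.0]
[0.01, -0.02, 0.85] [0.0, 0.01, -0.0]
n 2 end [ 0.5131 -0.2579  0.1299] [ 2.8058 -1.4115  0.0001]
```

View pics/pl1.png

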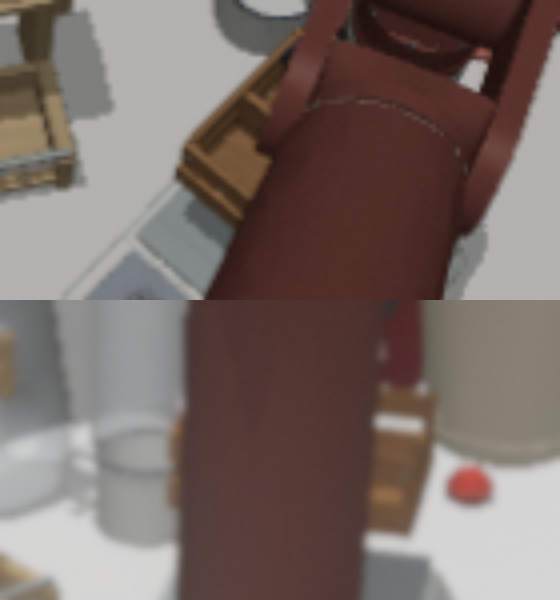

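The caddy is held square over the platform, with its left corner at (180,150). I'll lower it now.

Request:
drive_tool([
  {"translation": [0.02,-0.01,0.8],"angular": [0,0,0],"gripper": 0},
  {"translation": [0.02,0,0.8],"angular": [0,0,0],"gripper": 0},
  {"translation": [0,0,0.25],"angular": [0,0,0],"gripper": 0},
  {"translation": [0,0,0.1],"angular": [0,0,0],"gripper": 0},
  {"translation": [0,0,0],"angular": [0,0,0],"gripper": 0},
])

```text
t: 10.22
tool_pos: [0.5139, -0.2602, 0.1228]
tool_rot: [2.806, -1.412, 0.004]
contact_force: [-0.5, -0.4, -3.2]
opening: 0.0155
grip_force: 39.9
```

Request:
drive_tool([
  {"translation": [0,0,0.08],"angular": [0,0,0],"gripper": 0},
  {"translation": [0,0,0.06],"angular": [0,0,0],"gripper": 0},
  {"translation": [0,0,0.05],"angular": [0,0,0],"gripper": 0},
  {"translation": [0,0,0],"angular": [0,0,0],"gripper": 0},
])

```text
t: 10.72
tool_pos: [0.5134, -0.26, 0.1153]
tool_rot: [2.806, -1.412, 0.001]
contact_force: [-3.9, 2.3, 5.2]
opening: 0.0151
grip_force: 41.1
```

Request:
drive_tool([
  {"translation": [0,0,0],"angular": [0,0,0],"gripper": 0.5},
  {"translation": [0,0,0],"angular": [0,0,0],"gripper": 0.5},
  {"translation": [0,0,0],"angular": [0,0,0],"gripper": 0.5},
  {"translation": [0,0,-0.5],"angular": [0,0,0],"gripper": 0.5},
  {"translation": [0,0,-0.7],"angular": [0,0,0],"gripper": 0.5},
  {"translation": [-0.5,0,-0.7],"angular": [0,0,0],"gripper": 0.5},
  {"translation": [-0.9,0,-0.3],"angular": [0,0,0],"gripper": 0},
  {"translation": [-0.9,0,0],"angular": [0,0,0],"gripper": 0},
])

```text
t: 11.72
tool_pos: [0.4589, -0.1859, 0.2052]
tool_rot: [2.806, -1.413, 0.008]
contact_force: [-0.2, 0.7, 0.8]
opening: 0.0069
grip_force: 0.0
```

Run:
```python
from h import *
st()
via(([.4428,-.1621,.06],RT(-.932)))
t=grab('top')
cv2.imwrite('pics/tare.png',cv2.resize(cv2.cvtColor(t['color'],cv2.COLOR_RGB2BGR)[150:280,290:420],(600,600)))
```

```text
t 11.72 [ 0.4589 -0.1859  0.2052] x-yaw -0.933 z [ 0.0045 -0.0026 -1.    ] q [-0.54 -0.25  1.94  0.    1.45  1.97] F [-0.2  0.7  0.8] op 0.0069 gf 0.0
from [ 0.4589 -0.1859  0.2052] [ 2.8057 -1.4128  0.0081]
[-0.18, -0.01, 0.91] [-0.0, -0.01, -0.0]
[-0.19, -0.0, 0.9] [-0.01, -0.01, -0.0]
[-0.18, -0.01, 0.91] [-0.0, -0.01, -0.01]
[-0.18, -0.01, 0.91] [-0.0, -0.0, 0.0]
n 4 end [ 0.4429 -0.1619  0.0599] [-2.8066  1.4108 -0.0013]
```

View pics/tare.png

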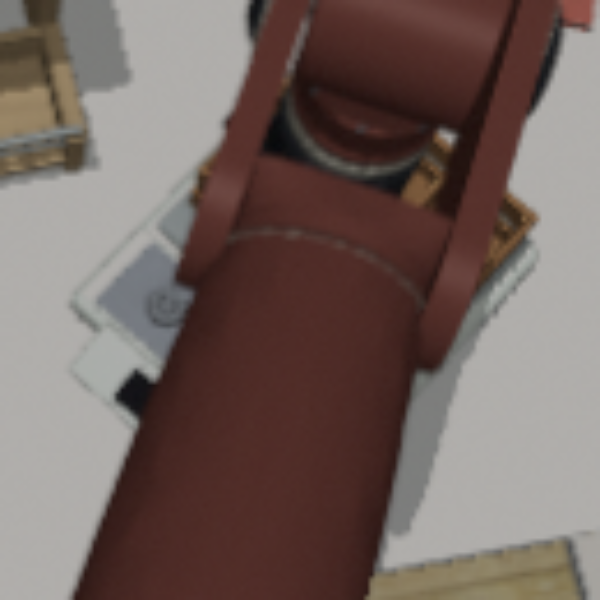

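The caddy sits on the platform, with its right corner at (535,215). Next is the middle key.

Request:
drive_tool([
  {"translation": [-0.73,-0.01,0],"angular": [0,0,0],"gripper": 0},
  {"translation": [0,0,0.9],"angular": [0,0,0],"gripper": 0},
  {"translation": [0,0,0.9],"angular": [0,0,0],"gripper": 0},
  {"translation": [0,0,0.9],"angular": [0,0,0],"gripper": 0},
  {"translation": [0,0,0.9],"angular": [0,0,0],"gripper": 0},
  {"translation": [0,0,0.25],"angular": [0,0,0],"gripper": 0},
  {"translation": [0,0,0],"angular": [0,0,0],"gripper": 0},
])

```text
t: 12.65
tool_pos: [0.4416, -0.1624, 0.0484]
tool_rot: [-2.806, 1.412, -0.0]
contact_force: [0.6, 0.6, 0.3]
opening: -0.0003
grip_force: 0.0
```

Request:
drive_tool([
  {"translation": [0,0,0.12],"angular": [0,0,0],"gripper": 0},
  {"translation": [0,0,0.06],"angular": [0,0,0],"gripper": 0},
  {"translation": [0,0,0.06],"angular": [0,0,0],"gripper": 0},
  {"translation": [0,0,0],"angular": [0,0,0],"gripper": 0},
])

```text
t: 13.15
tool_pos: [0.4425, -0.1629, 0.0393]
tool_rot: [2.806, -1.412, 0.006]
contact_force: [3.3, -1.7, 5.0]
opening: 0.0001
grip_force: 2.0
```

Request:
drive_tool([
  {"translation": [0,0,0.03],"angular": [0,0,0],"gripper": 0},
  {"translation": [0,0,0],"angular": [0,0,0],"gripper": 0},
])

```text
t: 13.4
tool_pos: [0.4426, -0.1629, 0.0389]
tool_rot: [2.806, -1.412, 0.004]
contact_force: [-0.9, -1.2, 10.8]
opening: 0.0004
grip_force: 5.4
```

Request:
drive_tool([
  {"translation": [0,0,-0.4],"angular": [0,0,0],"gripper": 0},
  {"translation": [0,0,-0.95],"angular": [0,0,0],"gripper": 0},
  {"translation": [0,0,-0.95],"angular": [0,0,0],"gripper": 0},
  {"translation": [0,0,-0.95],"angular": [0,0,0],"gripper": 0.9},
  {"translation": [0,0,-0.95],"angular": [0,0,0],"gripper": 0.9},
])

```text
t: 14.02
tool_pos: [0.44, -0.1615, 0.2054]
tool_rot: [-2.806, 1.412, 0.004]
contact_force: [1.0, -0.1, 0.4]
opening: 0.0359
grip_force: 0.0
```

```bash
cat >> h.py <<'E'
LEAN=np.radians(38)
def jR(lean=LEAN): return RT(.0,lean,.02)   # rack yaw .02
E
python3 - <<'E'
from h import *
st()
R=jR().as_matrix(); print(R)
E
```

```text
t 14.03 [ 0.44   -0.1615  0.2054] x-yaw -0.933 z [-0.0024  0.0013 -1.    ] q [-0.51 -0.32  1.99 -0.    1.47  1.99] F [ 1.  -0.1  0.4] op 0.0359 gf 0.0
[[ 0.7881  0.0042  0.6155]
 [-0.0042 -0.9999  0.0123]
 [ 0.6155 -0.0123 -0.788 ]]
```

```bash
cat >> h.py <<'E'
OFF=.0157
def jR(yaw=.02,lean=LEAN): return RT(yaw,lean,yaw)
def tcp(g,R): return np.array(g,float)+OFF*R.as_matrix()[:,2]
E
python3 - <<'E'
from h import *
R=jR();z=R.as_matrix()[:,2];g=tcp([.635,.120,.125],R)
print(R.as_matrix());via((g-.1*z,R),(g,R))
E
```

```text
[[ 0.7879  0.02    0.6155]
 [ 0.0158 -0.9998  0.0123]
 [ 0.6157  0.     -0.788 ]]
from [ 0.44   -0.1615  0.2054] [-2.8061  1.4124  0.0043]
[-0.39, -0.78, 0.04] [0.25, 0.49, -0.73]
[-0.31, -0.82, 0.04] [0.25, 0.49, -0.73]
[-0.23, -0.84, 0.06] [0.25, 0.49, -0.73]
[-0.14, -0.86, 0.07] [0.25, 0.49, -0.73]
[-0.06, -0.87, 0.09] [0.26, 0.49, -0.73]
[0.01, -0.87, 0.12] [0.25, 0.48, -0.73]
[0.1, -0.85, 0.16] [0.25, 0.49, -0.73]
[0.17, -0.84, 0.2] [0.25, 0.49, -0.72]
[0.24, -0.81, 0.24] [0.25, 0.49, -0.73]
n 9 end [0.5832 0.119  0.1914] [-2.9638 -0.0288 -1.0204]
[-0.0, 0.0, 0.83] [-0.0, 0.0, -0.0]
[-0.0, 0.0, 0.83] [-0.0, 0.0, -0.0]
[-0.0, 0.0, 0.84] [-0.0, 0.0, -0.0]
n 3 end [0.6448 0.1203 0.1125] [-2.9638 -0.0288 -1.0204]
```

Request:
drive_tool([
  {"translation": [-0.39,-0.78,0],"angular": [0.25,0.49,-0.73],"gripper": 0.7},
  {"translation": [-0.31,-0.82,0],"angular": [0.25,0.49,-0.73],"gripper": 0.7},
  {"translation": [-0.23,-0.84,0],"angular": [0.25,0.49,-0.73],"gripper": 0.7},
  {"translation": [-0.14,-0.86,0.07],"angular": [0.25,0.49,-0.73],"gripper": 0.7},
  {"translation": [-0.06,-0.87,0.09],"angular": [0.26,0.49,-0.73],"gripper": 0.7},
  {"translation": [0.01,-0.87,0.12],"angular": [0.25,0.48,-0.73],"gripper": 0.7},
  {"translation": [0.1,-0.85,0.16],"angular": [0.25,0.49,-0.73],"gripper": 0.7},
  {"translation": [0.17,-0.84,0.2],"angular": [0.25,0.49,-0.72],"gripper": 0.7},
])

```text
t: 15.02
tool_pos: [0.5672, 0.0885, 0.1969]
tool_rot: [-2.995, 0.133, -0.921]
contact_force: [1.2, -0.6, 0.1]
opening: 0.06
grip_force: 0.0
```

Request:
drive_tool([
  {"translation": [0.24,-0.81,0],"angular": [0.25,0.49,-0.73],"gripper": 0.7},
  {"translation": [0,0,0],"angular": [0,0,0],"gripper": 0.7},
  {"translation": [0,0,0],"angular": [0,0,0],"gripper": 0.7},
])

```text
t: 15.4
tool_pos: [0.578, 0.1182, 0.2037]
tool_rot: [-2.965, -0.028, -1.021]
contact_force: [-0.4, 0.3, 0.5]
opening: 0.0597
grip_force: 0.0
```

Run:
```python
from h import *
st()
R=jR();z=R.as_matrix()[:,2];g=tcp([.635,.120,.125],R)
via((g-.1*z,R),(g,R))
s=grab('scene')['color'];t=grab('top')['color']
a=cv2.resize(s[120:270,140:340],(600,450),interpolation=cv2.INTER_CUBIC)
cv2.imwrite('pics/j3a.png',cv2.cvtColor(a,cv2.COLOR_RGB2BGR))
```

```text
t 15.4 [0.578  0.1182 0.2037] x-yaw 0.019 z [ 0.6157  0.0107 -0.7879] q [ 0.1  -0.4   2.16 -0.08  0.72  1.69] F [-0.4  0.3  0.5] op 0.0597 gf 0.0
from [0.578  0.1182 0.2037] [-2.9653 -0.0277 -1.0213]
[-0.09, -0.02, 0.32] [0.01, -0.0, -0.01]
n 1 end [0.583  0.1191 0.1914] [-2.9644 -0.0305 -1.021 ]
[0.0, 0.0, 0.83] [0.0, -0.0, 0.0]
[0.0, 0.0, 0.84] [0.0, -0.0, 0.0]
[0.0, 0.0, 0.83] [0.0, -0.0, 0.0]
n 3 end [0.6446 0.1203 0.1126] [-2.9644 -0.0305 -1.021 ]
```

View pics/j3a.png

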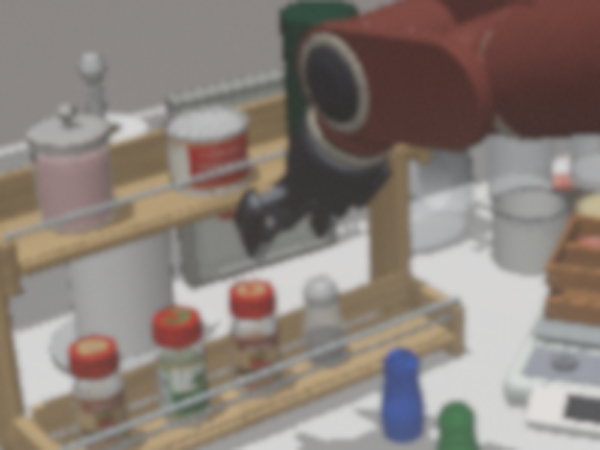

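The open fingers lean above jar 3's cap at (253,298), and the upper shelf is clear. I'll move in and close.

Request:
drive_tool([
  {"translation": [-0.09,-0.02,0.32],"angular": [0,0,0],"gripper": 0.7},
  {"translation": [0,0,0.7],"angular": [0,0,0],"gripper": 0.7},
  {"translation": [0,0,0.7],"angular": [0,0,0],"gripper": 0.7},
  {"translation": [0,0,0.6],"angular": [0,0,0],"gripper": 0.7},
  {"translation": [0,0,0.5],"angular": [0,0,0],"gripper": 0.7},
  {"translation": [0,0,0],"angular": [0,0,0],"gripper": 0.7},
], force=30)

```text
t: 16.25
tool_pos: [0.6445, 0.12, 0.1103]
tool_rot: [-2.967, -0.028, -1.017]
contact_force: [-0.2, 0.3, -1.1]
opening: 0.0599
grip_force: 0.0
```

Run:
```python
from h import *
st()
R=jR();g=tcp([.635,.120,.125],R); via((g,R))
s=grab('scene')['color']
a=cv2.resize(s[150:260,160:300],(700,550),interpolation=cv2.INTER_CUBIC)
cv2.imwrite('pics/j3b.png',cv2.cvtColor(a,cv2.COLOR_RGB2BGR))
```

```text
t 16.25 [0.6445 0.12   0.1103] x-yaw 0.019 z [ 0.6136  0.0104 -0.7896] q [ 0.09 -0.09  2.07 -0.09  0.5   1.71] F [-0.2  0.3 -1.1] op 0.0599 gf 0.0
from [0.6445 0.12   0.1103] [-2.9669 -0.0279 -1.0174]
[0.04, -0.0, -0.04] [0.01, 0.02, -0.0]
n 1 end [0.6448 0.12   0.1125] [-2.9642 -0.0286 -1.0211]
```

View pics/j3b.png

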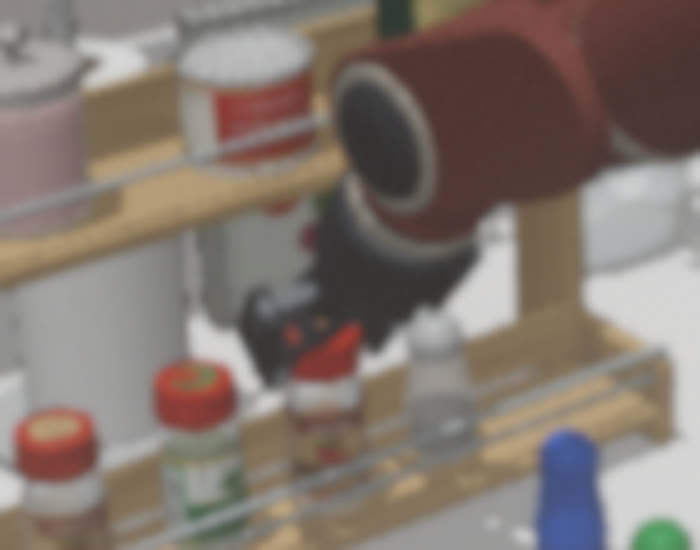

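The cap at (325,355) is between the fingers, and the salt shaker at (440,385) is clear. Close the gripper, then lift straight up.

Request:
drive_tool([
  {"translation": [0,0,0],"angular": [0,0,0],"gripper": 0.2},
  {"translation": [0,0,0],"angular": [0,0,0],"gripper": 0.2},
  {"translation": [0,0,0],"angular": [0,0,0],"gripper": 0.2},
  {"translation": [0.13,0,-0.16],"angular": [0,0,0],"gripper": 0.2},
  {"translation": [0,0,0],"angular": [0,0,0],"gripper": 0.2},
], force=30)

```text
t: 16.92
tool_pos: [0.6462, 0.1209, 0.1233]
tool_rot: [-2.962, -0.029, -1.028]
contact_force: [0.0, 1.2, -0.3]
opening: 0.0434
grip_force: 30.9
```

Request:
drive_tool([
  {"translation": [0.3,0,-0.39],"angular": [0,0,0],"gripper": 0.2},
  {"translation": [0.33,0,-0.43],"angular": [0,0,0],"gripper": 0.2},
  {"translation": [0,0,0],"angular": [0,0,0],"gripper": 0.2},
  {"translation": [-0.3,0,-0.24],"angular": [0,0,0],"gripper": 0.2},
  {"translation": [-0.62,-0.02,-0.48],"angular": [0,0,0],"gripper": 0.2},
  {"translation": [-0.66,-0.02,-0.51],"angular": [0,0,0],"gripper": 0.2},
  {"translation": [-0.66,-0.02,-0.51],"angular": [0,0,0],"gripper": 0.2},
  {"translation": [0,0,0],"angular": [0,0,0],"gripper": 0.2},
])

```text
t: 17.92
tool_pos: [0.5294, 0.1211, 0.1601]
tool_rot: [-2.965, -0.031, -1.021]
contact_force: [0.8, 0.1, -1.6]
opening: 0.0436
grip_force: 30.9
```

Run:
```python
from h import *
st()
s=grab('scene')['color'];t=grab('top'); 
a=cv2.resize(s[140:260,160:320],(640,480),interpolation=cv2.INTER_CUBIC)
cv2.imwrite('pics/j3c.png',cv2.cvtColor(a,cv2.COLOR_RGB2BGR))
for n in('top','scene'):
    for zz in((.100,.117),(.130,.16)):
        p=gripper_cloud(load(n),*zz,(.38,.65,-.40,-.10)); print(n,len(p),cv2.minAreaRect((p[:,:2]*1000).astype(np.float32)) if len(p)>5 else '',np.median(p,0) if len(p) else '')
```

```text
t 17.93 [0.5294 0.1211 0.1601] x-yaw 0.021 z [ 0.6156  0.0117 -0.788 ] q [ 0.12 -0.5   2.3  -0.1   0.68  1.73] F [ 0.8  0.1 -1.6] op 0.0436 gf 30.9
top 742 ((515.63427734375, -261.7420349121094), (180.6466064453125, 130.3399658203125), 36.10444641113281) [ 0.5133 -0.2605  0.1065]
top 75 ((514.087890625, -259.8792724609375), (16.33003807067871, 36.099910736083984), 34.960018157958984) [ 0.5136 -0.2599  0.144 ]
scene 495 ((512.3905029296875, -261.5806884765625), (178.42613220214844, 136.78372192382812), 36.45100021362305) [ 0.5086 -0.2581  0.1044]
scene 46 ((511.3057861328125, -258.51336669921875), (14.648614883422852, 39.246856689453125), 34.69629669189453) [ 0.5088 -0.2548  0.141 ]
```

View pics/j3c.png

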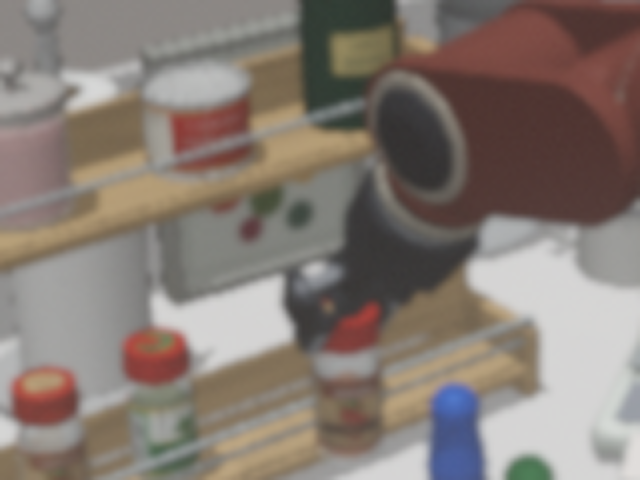

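Jar 3 is upright in front of the rack at (350,400), and the others are undisturbed. I'll check how it hangs and plan the carry.

```bash
cat >> h.py <<'E'
from scipy.optimize import least_squares
def jarfit(im,c0,z0,z1,r=.021):
    c=cloud(im).reshape(-1,3);m=(np.hypot(c[:,0]-c0[0],c[:,1]-c0[1])<.032)&(c[:,2]>z0)&(c[:,2]<z1);p=c[m]
    if len(p)<8: return None
    f=least_squares(lambda a:np.hypot(p[:,0]-a[0],p[:,1]-a[1])-r,c0,loss='soft_l1',f_scale=.002)
    return f.x,len(p),p[:,2].min()
CAD=np.array([.5135,-.260]);CY=-.94
def comp(i,j,c=CAD,yaw=CY):
    x=np.array([np.cos(yaw),np.sin(yaw)]);y=np.array([-x[1],x[0]]);return c+i*.03*x+j*.057*y
E
python3 - <<'E'
from h import *
for n in('top','scene'):
    print(jarfit(load(n),(.5198,.121),.09,.14)); 
    c=cloud(load(n)).reshape(-1,3);m=(np.hypot(c[:,0]-.5198,c[:,1]-.121)<.021)&(c[:,2]>.05); print(np.percentile(c[m,2],[1,5,10]) if m.any() else '')
for i in(1,-1):
    for j in(1,-1): print(i,j,comp(i,j))
R=jR(CY); d=R.as_matrix()[:,2]; h=np.array([np.cos(CY),np.sin(CY)])*.0096
a=np.r_[comp(1,1)+h,.27]
via(([.50,.08,.27],None),(a,R))
E
```

```text
None
[0.181  0.1822 0.183 ]
(array([0.5151, 0.1211]), 290, np.float64(0.09004203385151444))
[0.0775 0.0821 0.0894]
1 1 [ 0.5772 -0.2506]
1 -1 [ 0.4852 -0.3178]
-1 1 [ 0.5418 -0.2022]
-1 -1 [ 0.4498 -0.2694]
from [0.5315 0.121  0.1619] [-2.9638 -0.0297 -1.0242]
[0.26, 0.25, -0.66] [0.0, 0.0, 0.0]
[0.26, 0.26, -0.65] [0.0, 0.0, 0.0]
[0.26, 0.25, -0.66] [0.0, 0.0, 0.0]
[0.25, 0.25, -0.65] [0.0, 0.0, 0.0]
n 4 end [0.5    0.08   0.2698] [-2.9638 -0.0297 -1.0242]
[0.15, 0.85, 0.12] [-0.42, -0.0, 0.54]
[0.21, 0.83, 0.16] [-0.43, -0.0, 0.54]
[0.28, 0.8, 0.22] [-0.42, -0.01, 0.54]
[0.33, 0.76, 0.26] [-0.42, 0.0, 0.55]
[0.39, 0.71, 0.31] [-0.43, 0.0, 0.54]
[0.44, 0.67, 0.34] [-0.42, -0.0, 0.54]
[0.49, 0.61, 0.39] [-0.42, -0.0, 0.54]
[0.54, 0.55, 0.41] [-0.43, -0.0, 0.54]
[0.57, 0.47, 0.45] [-0.42, -0.01, 0.54]
[0.61, 0.41, 0.47] [-0.42, 0.0, 0.55]
n 10 end [ 0.5829 -0.2583  0.2702] [ 2.4257 -1.2329  0.8353]
```

Request:
drive_tool([
  {"translation": [0.26,0.25,-0.66],"angular": [0,0,0],"gripper": 0.2},
  {"translation": [0.26,0.26,-0.65],"angular": [0,0,0],"gripper": 0.2},
  {"translation": [0.26,0.25,-0.66],"angular": [0,0,0],"gripper": 0.2},
  {"translation": [0.25,0.25,-0.65],"angular": [0,0,0],"gripper": 0.2},
  {"translation": [0.15,0.85,0.12],"angular": [-0.42,0,0.54],"gripper": 0.2},
  {"translation": [0.21,0.83,0.16],"angular": [-0.43,0,0.54],"gripper": 0.2},
  {"translation": [0.28,0.8,0.22],"angular": [-0.42,0,0.54],"gripper": 0.2},
  {"translation": [0.33,0.76,0.26],"angular": [-0.42,0,0.55],"gripper": 0.2},
])

```text
t: 19.02
tool_pos: [0.5342, -0.057, 0.2705]
tool_rot: [2.813, -0.524, 0.973]
contact_force: [0.3, -0.4, -0.8]
opening: 0.0436
grip_force: 31.0
```

Request:
drive_tool([
  {"translation": [0.39,0.71,0.31],"angular": [-0.43,0,0.54],"gripper": 0.2},
  {"translation": [0.44,0.67,0.34],"angular": [-0.42,0,0.54],"gripper": 0.2},
  {"translation": [0.49,0.61,0.39],"angular": [-0.42,0,0.54],"gripper": 0.2},
  {"translation": [0.54,0.55,0.41],"angular": [-0.43,0,0.54],"gripper": 0.2},
  {"translation": [0.57,0.47,0.45],"angular": [-0.42,-0.01,0.54],"gripper": 0.2},
  {"translation": [0.61,0.41,0.47],"angular": [-0.42,0,0.55],"gripper": 0.2},
  {"translation": [0,0,0],"angular": [0,0,0],"gripper": 0.2},
  {"translation": [0,0,0],"angular": [0,0,0],"gripper": 0.2},
])

```text
t: 20.02
tool_pos: [0.5833, -0.2583, 0.27]
tool_rot: [2.426, -1.233, 0.836]
contact_force: [0.8, -0.2, -0.3]
opening: 0.0434
grip_force: 31.0
```

```bash
cat >> h.py <<'E'
HD=.0115
def place(i,j,z): return np.r_[comp(i,j)+HD*np.array([np.cos(CY),np.sin(CY)]),z]
def caddy():
    for n in('top','scene'):
        for zz in((.100,.117),(.130,.15)):
            p=gripper_cloud(load(n),*zz,(.38,.65,-.40,-.10)); print(n,zz,len(p),cv2.minAreaRect((p[:,:2]*1000).astype(np.float32)) if len(p)>5 else '',np.median(p,0) if len(p) else '')
E
python3 - <<'E'
from h import *
st();R=jR(CY)
a=cv2.resize(grab('top')['color'][120:270,290:450],(640,600));b=cv2.resize(grab('scene')['color'][90:240,250:410],(640,600))
cv2.imwrite('pics/p3.png',cv2.resize(cv2.cvtColor(np.hstack([a,b]),cv2.COLOR_RGB2BGR),(800,375)))
caddy()
via((place(1,1,.20),R),(place(1,1,.1375),R))
E
```

```text
t 20.02 [ 0.5833 -0.2583  0.27  ] x-yaw -0.941 z [ 0.3639 -0.4961 -0.7883] q [-0.39 -0.25  1.93 -0.41  0.92  2.28] F [ 0.8 -0.2 -0.3] op 0.0434 gf 31.0
top (0.1, 0.117) 445 ((515.4625244140625, -261.7552490234375), (180.41856384277344, 129.15859985351562), 36.12845230102539) [ 0.4911 -0.2929  0.1072]
top (0.13, 0.15) 55 ((515.1783447265625, -261.8545837402344), (15.352080345153809, 33.9966926574707), 38.2213020324707) [ 0.515  -0.2626  0.144 ]
scene (0.1, 0.117) 129 ((570.2252197265625, -218.61233520507812), (46.47487258911133, 136.27676391601562), 43.19168472290039) [ 0.5655 -0.203   0.1048]
scene (0.13, 0.15) 0  
from [ 0.583  -0.2578  0.2706] [ 2.4262 -1.2326  0.8372]
[-0.52, 0.01, 0.71] [-0.01, -0.0, -0.0]
[-0.52, 0.0, 0.72] [-0.0, -0.0, -0.01]
n 2 end [ 0.5842 -0.26    0.1999] [ 2.4257 -1.2309  0.8357]
[-0.48, 0.0, 0.61] [-0.0, -0.0, 0.0]
[-0.48, 0.0, 0.62] [-0.0, -0.0, 0.0]
n 2 end [ 0.5842 -0.26    0.1375] [ 2.4257 -1.2309  0.8357]
```

View pics/p3.png

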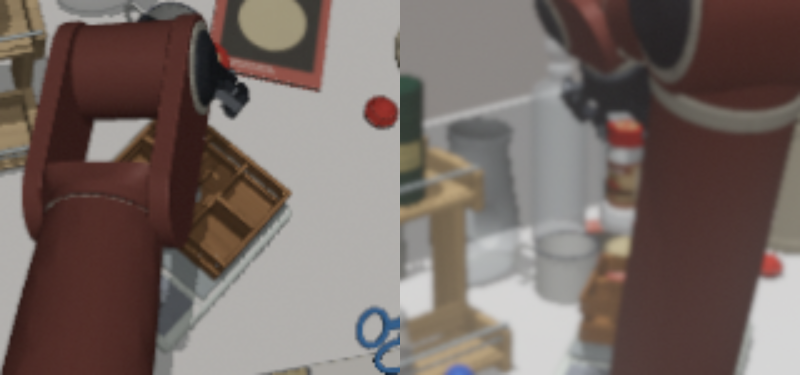

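Jar 3 hangs upright over the back-left compartment at (625,170) in the right half. I'll lower it partway and check its axis.

Request:
drive_tool([
  {"translation": [-0.5,0.01,0.69],"angular": [0,0,0],"gripper": 0.2},
  {"translation": [-0.5,0,0.69],"angular": [0,0,0],"gripper": 0.2},
  {"translation": [0,0,0],"angular": [0,0,0],"gripper": 0.2},
])

```text
t: 20.5
tool_pos: [0.5821, -0.2591, 0.1984]
tool_rot: [2.429, -1.232, 0.828]
contact_force: [-0.3, -0.1, -1.5]
opening: 0.0437
grip_force: 31.0
```

Run:
```python
from h import *
st();R=jR(CY)
grab('top');grab('scene');p,_,_=cur();c0=p[:2]-HD*np.array([np.cos(CY),np.sin(CY)]);print(c0,comp(1,1))
for n in('top','scene'):print(jarfit(load(n),c0,.125,.19))
caddy();via((place(1,1,.1375),R))
```

```text
t 20.5 [ 0.5821 -0.2591  0.1984] x-yaw -0.938 z [ 0.3597 -0.4944 -0.7913] q [-0.4  -0.19  2.   -0.46  0.8   2.35] F [-0.3 -0.1 -1.5] op 0.0437 gf 31.0
[ 0.5778 -0.251 ] [ 0.5772 -0.2506]
None
(array([ 0.5755, -0.2508]), 126, np.float64(0.12643524612379353))
top (0.1, 0.117) 411 ((514.3331909179688, -261.9754638671875), (178.40858459472656, 129.4234619140625), 36.07679748535156) [ 0.48   -0.2922  0.1069]
top (0.13, 0.15) 74 ((514.8927612304688, -261.1354675292969), (15.634220123291016, 35.1976432800293), 33.97105026245117) [ 0.5132 -0.2584  0.1438]
scene (0.1, 0.117) 94 ((567.4273681640625, -219.61788940429688), (39.80046081542969, 132.43740844726562), 36.75748062133789) [ 0.5531 -0.1826  0.1048]
scene (0.13, 0.15) 34 ((573.4165649414062, -230.43197631835938), (24.373682022094727, 8.262660026550293), 1.9765443801879883) [ 0.5708 -0.2312  0.1409]
from [ 0.5846 -0.2603  0.2039] [ 2.4252 -1.2322  0.8394]
[-0.52, 0.01, 0.65] [-0.01, -0.01, -0.0]
[-0.52, -0.0, 0.65] [-0.01, -0.0, -0.01]
n 2 end [ 0.584  -0.2599  0.1373] [ 2.4246 -1.2312  0.8352]
```

Request:
drive_tool([
  {"translation": [-0.3,0,0.38],"angular": [0,0,0],"gripper": 0.2},
  {"translation": [-0.3,0,0.38],"angular": [0,0,0],"gripper": 0.2},
  {"translation": [-0.25,0,0.32],"angular": [0,0,0],"gripper": 0.2},
  {"translation": [-0.08,0,0.1],"angular": [0,0,0],"gripper": 0.2},
  {"translation": [0,0,0],"angular": [0,0,0],"gripper": 0.2},
])

```text
t: 21.22
tool_pos: [0.5839, -0.2602, 0.1418]
tool_rot: [2.426, -1.233, 0.836]
contact_force: [0.1, 0.1, -1.1]
opening: 0.0435
grip_force: 31.0
```

Request:
drive_tool([
  {"translation": [-0.03,0,0.04],"angular": [0,0,0],"gripper": 0.2},
  {"translation": [-0.03,0,0.04],"angular": [0,0,0],"gripper": 0.2},
  {"translation": [0,0,0],"angular": [0,0,0],"gripper": 0.2},
])

```text
t: 21.6
tool_pos: [0.5843, -0.2604, 0.1389]
tool_rot: [2.425, -1.233, 0.838]
contact_force: [0.9, 0.0, -0.7]
opening: 0.0436
grip_force: 31.0
```

Request:
drive_tool([
  {"translation": [-0.03,0,0.04],"angular": [0,0,0],"gripper": 0.2},
  {"translation": [0,0,0],"angular": [0,0,0],"gripper": 0.2},
])

```text
t: 21.85
tool_pos: [0.5852, -0.2611, 0.1388]
tool_rot: [2.423, -1.232, 0.841]
contact_force: [-1.9, 0.6, 4.4]
opening: 0.0435
grip_force: 31.5
```

Request:
drive_tool([
  {"translation": [-0.03,0,0.04],"angular": [0,0,0],"gripper": 0.2},
  {"translation": [0,0,0],"angular": [0,0,0],"gripper": 0.2},
])

```text
t: 22.1
tool_pos: [0.5861, -0.2616, 0.1387]
tool_rot: [2.422, -1.231, 0.845]
contact_force: [-4.5, 1.0, 9.9]
opening: 0.0433
grip_force: 31.9
```

Request:
drive_tool([
  {"translation": [0.02,0,-0.03],"angular": [0,0,0],"gripper": 0.65},
  {"translation": [0,0,0],"angular": [0,0,0],"gripper": 0.65},
  {"translation": [0,0,0],"angular": [0,0,0],"gripper": 0.65},
  {"translation": [0,0,-0.4],"angular": [0,0,0],"gripper": 0.65},
  {"translation": [0,0,-0.8],"angular": [0,0,0],"gripper": 0.65},
  {"translation": [0,0,-0.9],"angular": [0,0,0],"gripper": 0.65},
  {"translation": [0,0,-0.9],"angular": [0,0,0],"gripper": 0.65},
])

```text
t: 22.98
tool_pos: [0.5398, -0.1998, 0.2321]
tool_rot: [2.425, -1.233, 0.838]
contact_force: [0.4, -0.1, 0.1]
opening: 0.0554
grip_force: 0.0
```

```bash
cat >> h.py <<'E'
J={1:(.631,.2828),2:(.631,.1996),3:(.635,.120)}
def pick(k,zg=.125,back=.1):
    R=jR();g=tcp([*J[k],zg],R);return (g-back*R.as_matrix()[:,2],R),(g,R)
E
python3 - <<'E'
from h import *
st();grab('top');grab('scene');caddy()
for n in('top','scene'):print(jarfit(load(n),comp(1,1),.11,.135),jarfit(load(n),comp(1,1),.142,.159,.0225))
for n,k in(('top',1),('top',2),('scene',1),('scene',2)): print(n,k,jarfit(load(n),J[k],.115,.134,.0225),jarfit(load(n),J[k],.06,.11))
a,b=pick(2); via(([.50,.02,.25],RT(-.3,LEAN,-.3)),a,b)
E
```

```text
t 22.98 [ 0.5398 -0.1998  0.2321] x-yaw -0.942 z [ 0.3651 -0.4969 -0.7873] q [-0.31 -0.37  2.09 -0.48  0.92  2.4 ] F [ 0.4 -0.1  0.1] op 0.0554 gf 0.0
top (0.1, 0.117) 495 ((515.4308471679688, -261.7275390625), (180.3655548095703, 129.93833923339844), 36.13380813598633) [ 0.4835 -0.2878  0.1072]
top (0.13, 0.15) 103 ((547.8673095703125, -254.16513061523438), (91.44469451904297, 36.42652893066406), 12.35130500793457) [ 0.5177 -0.2564  0.1435]
scene (0.1, 0.117) 265 ((546.2954711914062, -235.12939453125), (92.79508209228516, 131.564697265625), 35.38817596435547) [ 0.5551 -0.2285  0.105 ]
scene (0.13, 0.15) 132 ((547.6156616210938, -252.22914123535156), (95.28939056396484, 35.64194869995117), 11.073360443115234) [ 0.5594 -0.2472  0.1404]
(array([ 0.5797, -0.2501]), 19, np.float64(0.11340982867402256)) (array([ 0.5815, -0.2518]), 51, np.float64(0.14330543132775464))
(array([ 0.5788, -0.2531]), 109, np.float64(0.11005832953352677)) (array([ 0.5808, -0.2546]), 76, np.float64(0.1427259980752777))
top 1 (array([0.6284, 0.2855]), 45, np.float64(0.11582128299162997)) (array([0.6259, 0.2848]), 
[... 561 characters left out ...]
 [0.46, -0.01, -0.61]
[-0.55, -0.57, -0.5] [0.47, -0.02, -0.6]
[-0.49, -0.64, -0.46] [0.46, -0.01, -0.6]
[-0.44, -0.72, -0.42] [0.47, -0.01, -0.61]
[-0.38, -0.77, -0.36] [0.46, -0.01, -0.6]
n 6 end [0.5    0.0201 0.2498] [ 2.8494 -0.4308  0.9813]
[-0.07, -0.81, 0.25] [0.24, -0.0, -0.3]
[-0.05, -0.8, 0.28] [0.23, -0.0, -0.3]
[-0.0, -0.79, 0.3] [0.24, -0.0, -0.3]
[0.02, -0.79, 0.33] [0.23, -0.0, -0.3]
[0.06, -0.77, 0.35] [0.24, -0.0, -0.31]
[0.09, -0.75, 0.38] [0.23, -0.0, -0.3]
n 6 end [0.579  0.1986 0.1915] [-2.9644 -0.0302 -1.021 ]
[-0.0, 0.0, 0.83] [0.0, -0.0, 0.0]
[-0.0, 0.0, 0.84] [0.0, -0.0, 0.0]
[-0.0, 0.0, 0.83] [0.0, -0.0, 0.0]
n 3 end [0.6406 0.1998 0.1127] [-2.9644 -0.0302 -1.021 ]
```

Request:
drive_tool([
  {"translation": [-0.63,-0.4,-0.57],"angular": [0.47,0,-0.6],"gripper": 0.7},
  {"translation": [-0.58,-0.49,-0.53],"angular": [0.46,-0.01,-0.61],"gripper": 0.7},
  {"translation": [-0.55,-0.57,-0.5],"angular": [0.47,-0.02,-0.6],"gripper": 0.7},
  {"translation": [-0.49,-0.64,-0.46],"angular": [0.46,-0.01,-0.6],"gripper": 0.7},
  {"translation": [-0.44,-0.72,-0.42],"angular": [0.47,-0.01,-0.61],"gripper": 0.7},
  {"translation": [-0.38,-0.77,-0.36],"angular": [0.46,-0.01,-0.6],"gripper": 0.7},
  {"translation": [-0.07,-0.81,0.25],"angular": [0.24,0,-0.3],"gripper": 0.7},
  {"translation": [-0.05,-0.8,0.28],"angular": [0.23,0,-0.3],"gripper": 0.7},
])

```text
t: 24.08
tool_pos: [0.5256, 0.0795, 0.2246]
tool_rot: [2.903, -0.283, 0.988]
contact_force: [-0.7, 0.4, 0.1]
opening: 0.06
grip_force: 0.0
```

Request:
drive_tool([
  {"translation": [0,-0.79,0.3],"angular": [0.24,0,-0.3],"gripper": 0.7},
  {"translation": [0.02,-0.79,0.33],"angular": [0.23,0,-0.3],"gripper": 0.7},
  {"translation": [0.06,-0.77,0.35],"angular": [0.24,0,-0.31],"gripper": 0.7},
  {"translation": [0.09,-0.75,0.2],"angular": [0.23,0,-0.3],"gripper": 0.7},
  {"translation": [0,0,0],"angular": [0,0,0],"gripper": 0.7},
  {"translation": [0,0,0],"angular": [0,0,0],"gripper": 0.7},
])

```text
t: 24.82
tool_pos: [0.5736, 0.1972, 0.1913]
tool_rot: [-2.969, -0.026, -1.009]
contact_force: [-0.6, 0.6, -0.1]
opening: 0.0596
grip_force: 0.0
```

```bash
sed -i 's/^J={.*/J={1:(.6285,.2843),2:(.631,.2002),3:(.635,.120)}/' h.py
python3 - <<'E'
from h import *
st();via(*pick(2))
E
```

```text
t 24.82 [0.5736 0.1972 0.1913] x-yaw 0.017 z [ 0.6091  0.0111 -0.793 ] q [ 0.28 -0.31  2.11 -0.24  0.72  1.97] F [-0.6  0.6 -0.1] op 0.0596 gf 0.0
from [0.5736 0.1972 0.1913] [-2.9686 -0.0255 -1.0087]
[0.11, -0.05, 0.08] [0.01, 0.06, -0.02]
n 1 end [0.579  0.1993 0.1915] [-2.9638 -0.0303 -1.0209]
[0.0, 0.0, 0.83] [-0.0, -0.0, 0.0]
[0.0, 0.0, 0.84] [-0.0, -0.0, 0.0]
[0.0, 0.0, 0.83] [-0.0, -0.0, 0.0]
n 3 end [0.6405 0.2005 0.1127] [-2.9638 -0.0303 -1.0209]
```

Request:
drive_tool([
  {"translation": [0,0,0],"angular": [0,0,0],"gripper": 0.7},
  {"translation": [0,0,0],"angular": [0,0,0],"gripper": 0.7},
])

```text
t: 25.08
tool_pos: [0.5739, 0.1972, 0.1923]
tool_rot: [-2.967, -0.025, -1.011]
contact_force: [0.2, 0.8, -0.2]
opening: 0.0598
grip_force: 0.0
```

Run:
```python
from h import *
st();via(*pick(2))
```

```text
t 25.07 [0.5739 0.1972 0.1923] x-yaw 0.016 z [ 0.6103  0.0115 -0.792 ] q [ 0.28 -0.31  2.11 -0.24  0.72  1.97] F [ 0.2  0.8 -0.2] op 0.0598 gf 0.0
from [0.5739 0.1972 0.1923] [-2.9673 -0.0248 -1.0108]
[0.09, -0.05, 0.1] [0.01, 0.05, -0.02]
n 1 end [0.5791 0.1992 0.1913] [-2.9632 -0.0296 -1.021 ]
[0.0, 0.0, 0.83] [-0.0, -0.0, -0.0]
[0.0, 0.0, 0.84] [-0.0, -0.0, -0.0]
[0.0, 0.0, 0.83] [-0.0, -0.0, -0.0]
n 3 end [0.6407 0.2005 0.1125] [-2.9632 -0.0296 -1.021 ]
```

Request:
drive_tool([
  {"translation": [0.09,-0.05,0.1],"angular": [0,0.05,0],"gripper": 0.7},
  {"translation": [0,0,0.7],"angular": [0,0,0],"gripper": 0.7},
  {"translation": [0,0,0.7],"angular": [0,0,0],"gripper": 0.7},
  {"translation": [0,0,0.6],"angular": [0,0,0],"gripper": 0.7},
  {"translation": [0,0,0.5],"angular": [0,0,0],"gripper": 0.7},
  {"translation": [0,0,0],"angular": [0,0,0],"gripper": 0.7},
])

```text
t: 25.82
tool_pos: [0.6403, 0.2006, 0.1101]
tool_rot: [-2.966, -0.026, -1.016]
contact_force: [-0.4, 0.2, 0.2]
opening: 0.0599
grip_force: 0.0
```

Run:
```python
from h import *
st();via(pick(2)[1])
```

```text
t 25.82 [0.6403 0.2006 0.1101] x-yaw 0.017 z [ 0.6129  0.0111 -0.79  ] q [ 0.25 -0.04  2.02 -0.29  0.53  2.01] F [-0.4  0.2  0.2] op 0.0599 gf 0.0
from [0.6403 0.2006 0.1101] [-2.9662 -0.0257 -1.0159]
[0.05, 0.01, -0.04] [0.01, 0.02, -0.02]
n 1 end [0.6409 0.2002 0.1126] [-2.9644 -0.0306 -1.0199]
```

Same pose as for jar 3, so I'll close, lift and bring it forward.

Request:
drive_tool([
  {"translation": [0,0,0],"angular": [0,0,0],"gripper": 0.2},
  {"translation": [0,0,0],"angular": [0,0,0],"gripper": 0.2},
  {"translation": [0,0,0],"angular": [0,0,0],"gripper": 0.2},
  {"translation": [0.13,0,-0.16],"angular": [0,0,0],"gripper": 0.2},
  {"translation": [0,0,0],"angular": [0,0,0],"gripper": 0.2},
], force=30)

```text
t: 26.45
tool_pos: [0.6416, 0.2013, 0.1222]
tool_rot: [-2.962, -0.026, -1.024]
contact_force: [0.4, -0.6, -1.5]
opening: 0.0436
grip_force: 31.1
```

Request:
drive_tool([
  {"translation": [0.3,0,-0.39],"angular": [0,0,0],"gripper": 0.2},
  {"translation": [0.33,0,-0.43],"angular": [0,0,0],"gripper": 0.2},
  {"translation": [0,0,0],"angular": [0,0,0],"gripper": 0.2},
  {"translation": [-0.3,0,-0.24],"angular": [0,0,0],"gripper": 0.2},
  {"translation": [-0.62,-0.02,-0.48],"angular": [0,0,0],"gripper": 0.2},
  {"translation": [-0.66,-0.02,-0.51],"angular": [0,0,0],"gripper": 0.2},
  {"translation": [-0.66,-0.02,-0.51],"angular": [0,0,0],"gripper": 0.2},
  {"translation": [0,0,0],"angular": [0,0,0],"gripper": 0.2},
])

```text
t: 27.45
tool_pos: [0.5238, 0.2012, 0.1587]
tool_rot: [-2.966, -0.028, -1.015]
contact_force: [0.1, -0.3, -1.0]
opening: 0.0436
grip_force: 31.2
```

Run:
```python
from h import *
st();grab('top');grab('scene');caddy();p,_,_=cur()
print(jarfit(load('scene'),(p[0]-HD,p[1]),.09,.14)); R=jR(CY)
via(([.47,.10,.275],None),([.46,-.10,.275],RT(-.45,LEAN,-.45)),(place(1,-1,.275),R))
```

```text
t 27.45 [0.5238 0.2012 0.1587] x-yaw 0.019 z [ 0.6127  0.0121 -0.7902] q [ 0.33 -0.4   2.24 -0.29  0.69  2.05] F [ 0.1 -0.3 -1. ] op 0.0436 gf 31.2
top (0.1, 0.117) 702 ((515.5747680664062, -261.7314758300781), (180.61895751953125, 129.15127563476562), 36.217567443847656) [ 0.5111 -0.2539  0.1069]
top (0.13, 0.15) 117 ((545.7593994140625, -255.15280151367188), (86.89228057861328, 36.83167266845703), 12.919889450073242) [ 0.5195 -0.2545  0.1433]
scene (0.1, 0.117) 532 ((512.6964111328125, -261.9629211425781), (179.04420471191406, 138.34828186035156), 36.62742614746094) [ 0.5116 -0.2483  0.1047]
scene (0.13, 0.15) 68 ((537.70703125, -255.38681030273438), (76.93629455566406, 33.806339263916016), 10.844605445861816) [ 0.5123 -0.2523  0.1369]
(array([0.5119, 0.2013]), 308, np.float64(0.09003970812828892))
from [0.5262 0.2013 0.1606] [-2.9642 -0.0271 -1.0192]
[0.12, 0.5, -0.63] [0.0, 0.0, 0.0]
[0.13, 0.5, -0.63] [0.0, 0.0, 0.0]
[0.12, 0.5, -0.63] [0.0, 0.0, 0.0]
[0.12, 0.5, -0.63] [0.0, 0.0, 0.0]
[0.12, 0.5, -0.63] [0.0, 0.0, 0.0]
n 5 end [0.4699 0.1002 0.2749] [-2.9642 -0.0271 -1.0192]
[-0.04, 0.83, -0.04] [-0.35, 0.0, 0.44]
[0.0, 0.84, 0.01] [-0.34, 0.0, 0.44]
[0.06, 0.83, 0.04] [-0.35, 0.0, 0.44]
[0.11, 0.82, 0.09] [-0.34, 0.0, 0.44]
[0.16, 0.81, 0.12] [-0.34, 0.01, 0.44]
[0.21, 0.79, 0.16] [-0.35, -0.0, 0.44]
n 6 end [ 0.4599 -0.0998  0.2751] [ 2.7686 -0.6333  0.9539]
[0.36, 0.68, 0.28] [-0.31, -0.0, 0.4]
[0.39, 0.65, 0.31] [-0.31, -0.0, 0.39]
[0.43, 0.61, 0.34] [-0.31, -0.0, 0.4]
[0.47, 0.57, 0.36] [-0.31, -0.0, 0.39]
[0.49, 0.53, 0.39] [-0.3, -0.0, 0.4]
[0.52, 0.48, 0.41] [-0.31, -0.0, 0.39]
[0.55, 0.44, 0.42] [-0.31, -0.0, 0.4]
n 7 end [ 0.4919 -0.3271  0.2752] [ 2.4251 -1.2325  0.8359]
```

```bash
sed -i 's/^CAD=.*;CY=-.94/CAD=np.array([.5145,-.261]);CY=-.94/' h.py
python3 - <<'E'
from h import *
R=jR(CY)
via(([.515,.10,.275],None),([.53,-.15,.275],RT(-.55,LEAN,-.55)),(place(1,-1,.275),R))
E
```

```text
from [0.5262 0.2013 0.1606] [-2.9642 -0.0271 -1.0192]
[0.3, 0.51, -0.49] [0.0, 0.0, 0.0]
[0.3, 0.5, -0.49] [0.0, 0.0, 0.0]
[0.3, 0.51, -0.5] [0.0, 0.0, 0.0]
[0.3, 0.5, -0.49] [0.0, 0.0, 0.0]
[0.3, 0.51, -0.49] [0.0, 0.0, 0.0]
n 5 end [0.5149 0.0998 0.275 ] [-2.9642 -0.0271 -1.0192]
[0.03, 0.89, 0.02] [-0.36, 0.0, 0.46]
[0.09, 0.89, 0.07] [-0.36, 0.0, 0.46]
[0.14, 0.88, 0.11] [-0.36, 0.0, 0.45]
[0.2, 0.85, 0.16] [-0.35, 0.0, 0.46]
[0.25, 0.84, 0.19] [-0.36, 0.01, 0.46]
[0.31, 0.8, 0.24] [-0.36, -0.0, 0.46]
[0.35, 0.78, 0.28] [-0.36, -0.0, 0.46]
n 7 end [ 0.5299 -0.1502  0.2749] [ 2.7082 -0.7648  0.9331]
[0.24, 0.86, 0.19] [-0.34, -0.0, 0.44]
[0.3, 0.82, 0.23] [-0.35, -0.0, 0.44]
[0.34, 0.8, 0.27] [-0.34, -0.0, 0.44]
[0.4, 0.76, 0.3] [-0.35, -0.0, 0.44]
[0.43, 0.72, 0.34] [-0.34, -0.0, 0.44]
n 5 end [ 0.4929 -0.328   0.275 ] [ 2.4252 -1.2325  0.8355]
```

Request:
drive_tool([
  {"translation": [0.3,0.51,-0.49],"angular": [0,0,0],"gripper": 0.2},
  {"translation": [0.3,0.5,-0.49],"angular": [0,0,0],"gripper": 0.2},
  {"translation": [0.3,0.51,-0.5],"angular": [0,0,0],"gripper": 0.2},
  {"translation": [0.3,0.5,-0.49],"angular": [0,0,0],"gripper": 0.2},
  {"translation": [0.3,0.51,-0.49],"angular": [0,0,0],"gripper": 0.2},
  {"translation": [0.03,0.89,0.02],"angular": [-0.36,0,0.46],"gripper": 0.2},
  {"translation": [0.09,0.89,0.07],"angular": [-0.36,0,0.46],"gripper": 0.2},
  {"translation": [0.14,0.88,0.11],"angular": [-0.36,0,0.45],"gripper": 0.2},
])

```text
t: 28.55
tool_pos: [0.5223, -0.0091, 0.2759]
tool_rot: [2.883, -0.331, 0.992]
contact_force: [-1.0, 0.4, -0.7]
opening: 0.0437
grip_force: 31.2
```

Request:
drive_tool([
  {"translation": [0.2,0.85,0.16],"angular": [-0.35,0,0.46],"gripper": 0.2},
  {"translation": [0.25,0.84,0.19],"angular": [-0.36,0.01,0.46],"gripper": 0.2},
  {"translation": [0.31,0.8,0.24],"angular": [-0.36,0,0.46],"gripper": 0.2},
  {"translation": [0.35,0.78,0.28],"angular": [-0.36,0,0.46],"gripper": 0.2},
  {"translation": [0.24,0.86,0.19],"angular": [-0.34,0,0.44],"gripper": 0.2},
  {"translation": [0.3,0.82,0.23],"angular": [-0.35,0,0.44],"gripper": 0.2},
  {"translation": [0.34,0.8,0.27],"angular": [-0.34,0,0.44],"gripper": 0.2},
  {"translation": [0.4,0.76,0.3],"angular": [-0.35,0,0.44],"gripper": 0.2},
])

```text
t: 29.55
tool_pos: [0.5007, -0.2944, 0.2755]
tool_rot: [2.484, -1.149, 0.855]
contact_force: [0.3, 0.2, -1.6]
opening: 0.0434
grip_force: 31.2
```

Request:
drive_tool([
  {"translation": [0.43,0.72,0.34],"angular": [-0.34,0,0.44],"gripper": 0.2},
  {"translation": [0,0,0],"angular": [0,0,0],"gripper": 0.2},
  {"translation": [0,0,0],"angular": [0,0,0],"gripper": 0.2},
])

```text
t: 29.92
tool_pos: [0.4934, -0.328, 0.2752]
tool_rot: [2.426, -1.234, 0.835]
contact_force: [0.2, 2.0, -0.8]
opening: 0.0435
grip_force: 31.3
```

```bash
cat >> h.py <<'E'
def chk(i,j,z):
    st();grab('top');grab('scene');caddy();p,_,_=cur();R=jR(CY)
    c0=p[:2]-HD*np.array([np.cos(CY),np.sin(CY)]);print('jar exp',c0,'comp',comp(i,j))
    for n in('top','scene'): print(n,jarfit(load(n),c0,p[2]-.075,p[2]-.01))
    via((place(i,j,z),R))
E
python3 - <<'E'
from h import *
chk(1,-1,.20)
E
```

```text
t 29.93 [ 0.4934 -0.328   0.2752] x-yaw -0.941 z [ 0.3631 -0.4965 -0.7885] q [-0.62 -0.42  2.05 -0.25  0.89  1.99] F [ 0.2  2.  -0.8] op 0.0435 gf 31.3
top (0.1, 0.117) 336 ((508.8064270019531, -252.1951904296875), (182.98843383789062, 107.3552474975586), 34.27629470825195) [ 0.4755 -0.2339  0.1074]
top (0.13, 0.15) 3  [ 0.5833 -0.2287  0.1469]
scene (0.1, 0.117) 106 ((514.3017578125, -263.7818908691406), (179.15536499023438, 133.13002014160156), 36.62147903442383) [ 0.4815 -0.2678  0.1062]
scene (0.13, 0.15) 0  
jar exp [ 0.4868 -0.3181] comp [ 0.4862 -0.3188]
top None
scene None
from [ 0.4935 -0.3274  0.2755] [ 2.426  -1.2325  0.836 ]
[-0.58, 0.01, 0.75] [-0.0, 0.0, -0.0]
[-0.58, 0.01, 0.74] [-0.01, 0.0, -0.0]
n 2 end [ 0.493  -0.3279  0.2   ] [ 2.425  -1.2327  0.8349]
```

Request:
drive_tool([
  {"translation": [-0.58,0.01,0.75],"angular": [0,0,0],"gripper": 0.2},
  {"translation": [-0.58,0.01,0.74],"angular": [0,0,0],"gripper": 0.2},
  {"translation": [-0.3,0,0.38],"angular": [0,0,0],"gripper": 0.2},
  {"translation": [-0.3,0,0.38],"angular": [0,0,0],"gripper": 0.2},
  {"translation": [-0.25,0,0.32],"angular": [0,0,0],"gripper": 0.2},
  {"translation": [-0.04,0,0.05],"angular": [0,0,0],"gripper": 0.2},
  {"translation": [0,0,0],"angular": [0,0,0],"gripper": 0.2},
])

```text
t: 30.9
tool_pos: [0.4931, -0.3283, 0.1432]
tool_rot: [2.425, -1.233, 0.837]
contact_force: [0.3, 0.4, 0.2]
opening: 0.0435
grip_force: 31.3
```

Request:
drive_tool([
  {"translation": [-0.04,0,0.05],"angular": [0,0,0],"gripper": 0.2},
  {"translation": [-0.03,0,0.04],"angular": [0,0,0],"gripper": 0.2},
  {"translation": [0,0,0],"angular": [0,0,0],"gripper": 0.2},
])

```text
t: 31.28
tool_pos: [0.4927, -0.3284, 0.1381]
tool_rot: [2.425, -1.234, 0.836]
contact_force: [-0.5, -0.4, -0.7]
opening: 0.0437
grip_force: 31.3
```

Request:
drive_tool([
  {"translation": [-0.03,0,0.04],"angular": [0,0,0],"gripper": 0.2},
  {"translation": [0,0,0],"angular": [0,0,0],"gripper": 0.2},
])

```text
t: 31.52
tool_pos: [0.4934, -0.3289, 0.1375]
tool_rot: [2.424, -1.233, 0.839]
contact_force: [-2.5, -0.6, 3.3]
opening: 0.0437
grip_force: 31.7
```

Touched down. Press slightly more, release and back off.

Request:
drive_tool([
  {"translation": [-0.02,0,0.02],"angular": [0,0,0],"gripper": 0.2},
  {"translation": [0,0,0],"angular": [0,0,0],"gripper": 0.65},
  {"translation": [0,0,0],"angular": [0,0,0],"gripper": 0.65},
  {"translation": [0,0,0],"angular": [0,0,0],"gripper": 0.65},
  {"translation": [0,0,-0.4],"angular": [0,0,0],"gripper": 0.65},
  {"translation": [0,0,-0.8],"angular": [0,0,0],"gripper": 0.65},
  {"translation": [0,0,-0.9],"angular": [0,0,0],"gripper": 0.65},
  {"translation": [0,0,-0.9],"angular": [0,0,0],"gripper": 0.65},
])

```text
t: 32.52
tool_pos: [0.4484, -0.2679, 0.2298]
tool_rot: [2.425, -1.234, 0.835]
contact_force: [1.1, 0.4, -0.1]
opening: 0.0554
grip_force: 0.0
```

Run:
```python
from h import *
st();grab('top');grab('scene')
for c in(comp(1,1),comp(1,-1)):
  for n in('top','scene'):print(n,jarfit(load(n),c,.11,.135),jarfit(load(n),c,.142,.159,.0225))
a,b=pick(1,back=.11); via(([.51,-.12,.25],RT(-.6,LEAN,-.6)),([.53,.1,.24],RT(-.2,LEAN,-.2)),a)
```

```text
t 32.52 [ 0.4484 -0.2679  0.2298] x-yaw -0.942 z [ 0.363  -0.4967 -0.7884] q [-0.56 -0.59  2.24 -0.3   0.89  2.07] F [ 1.1  0.4 -0.1] op 0.0554 gf 0.0
top (array([ 0.5796, -0.2503]), 65, np.float64(0.11044823621916829)) (array([ 0.5814, -0.2518]), 51, np.float64(0.14265652747651095))
scene (array([ 0.579 , -0.2529]), 98, np.float64(0.11008953440519473)) (array([ 0.5812, -0.2551]), 75, np.float64(0.14214460480604013))
top (array([ 0.4877, -0.3214]), 19, np.float64(0.11139336768634085)) (array([ 0.4888, -0.3207]), 45, np.float64(0.14401976073202954))
scene None None
from [ 0.4501 -0.2684  0.2342] [ 2.4219 -1.2315  0.8468]
[-0.28, -0.68, -0.32] [0.3, -0.01, -0.39]
[-0.25, -0.71, -0.3] [0.29, -0.01, -0.38]
[-0.21, -0.73, -0.26] [0.3, -0.01, -0.39]
[-0.17, -0.75, -0.23] [0.3, -0.02, -0.38]
[-0.12, -0.77, -0.2] [0.29, -0.01, -0.39]
n 5 end [ 0.5102 -0.12    0.2501] [ 2.6762 -0.8274  0.9208]
[-0.38, -0.8, -0.24] [0.29, 0.0, -0.38]
[-0.34, -0.83, -0.21] [0.3, 0.0, -0.37]
[-0.29, -0.86, -0.18] [0.29, 0.0, -0.38]
[-0.25, -0.88, -0.14] [0.3, 0.0, -0.37]
[-0.2, -0.89, -0.1] [0.29, 0.0, -0.38]
[-0.15, -0.91, -0.07] [0.29, 0.0, -0.38]
n 6 end [0.53   0.1002 0.24  ] [ 2.8955 -0.2899  0.9962]
[-0.09, -0.78, 0.14] [0.16, 0.0, -0.21]
[-0.07, -0.78, 0.16] [0.16, 0.0, -0.2]
[-0.05, -0.78, 0.18] [0.17, 0.0, -0.21]
[-0.03, -0.77, 0.19] [0.16, 0.0, -0.2]
[-0.0, -0.77, 0.21] [0.16, 0.0, -0.21]
[0.02, -0.77, 0.23] [0.16, 0.0, -0.21]
n 6 end [0.5705 0.2832 0.1995] [-2.965  -0.0299 -1.02  ]
```

Request:
drive_tool([
  {"translation": [-0.28,-0.68,-0.32],"angular": [0.3,0,-0.39],"gripper": 0.7},
  {"translation": [-0.25,-0.71,-0.3],"angular": [0.29,-0.01,-0.38],"gripper": 0.7},
  {"translation": [-0.21,-0.73,-0.26],"angular": [0.3,-0.01,-0.39],"gripper": 0.7},
  {"translation": [-0.17,-0.75,-0.23],"angular": [0.3,-0.02,-0.38],"gripper": 0.7},
  {"translation": [-0.12,-0.77,-0.2],"angular": [0.29,-0.01,-0.39],"gripper": 0.7},
  {"translation": [-0.38,-0.8,-0.24],"angular": [0.29,0,-0.38],"gripper": 0.7},
  {"translation": [-0.34,-0.83,-0.21],"angular": [0.3,0,-0.37],"gripper": 0.7},
  {"translation": [-0.29,-0.86,-0.18],"angular": [0.29,0,-0.38],"gripper": 0.7},
])

```text
t: 33.62
tool_pos: [0.5192, -0.0093, 0.2388]
tool_rot: [2.803, -0.567, 0.951]
contact_force: [-0.5, 0.5, 0.3]
opening: 0.0597
grip_force: 0.0
```

Request:
drive_tool([
  {"translation": [-0.25,-0.88,-0.14],"angular": [0.3,0,-0.37],"gripper": 0.7},
  {"translation": [-0.2,-0.89,-0.1],"angular": [0.29,0,-0.38],"gripper": 0.7},
  {"translation": [-0.15,-0.91,-0.07],"angular": [0.29,0,-0.38],"gripper": 0.7},
  {"translation": [-0.09,-0.78,0.14],"angular": [0.16,0,-0.21],"gripper": 0.7},
  {"translation": [-0.07,-0.78,0.16],"angular": [0.16,0,-0.2],"gripper": 0.7},
  {"translation": [-0.05,-0.78,0.18],"angular": [0.17,0,-0.21],"gripper": 0.7},
  {"translation": [-0.03,-0.77,0.19],"angular": [0.16,0,-0.2],"gripper": 0.7},
  {"translation": [0,-0.77,0.21],"angular": [0.16,0,-0.21],"gripper": 0.7},
])

```text
t: 34.62
tool_pos: [0.563, 0.253, 0.2001]
tool_rot: [2.971, -0.026, 1.009]
contact_force: [-0.2, 0.8, 0.1]
opening: 0.0597
grip_force: 0.0
```

Request:
drive_tool([
  {"translation": [0.02,-0.77,0.1],"angular": [0.16,0,-0.21],"gripper": 0.7},
  {"translation": [0,0,0],"angular": [0,0,0],"gripper": 0.7},
  {"translation": [0,0,0],"angular": [0,0,0],"gripper": 0.7},
])

```text
t: 35.0
tool_pos: [0.5665, 0.2824, 0.1985]
tool_rot: [-2.968, -0.026, -1.008]
contact_force: [0.8, 0.1, 0.2]
opening: 0.0599
grip_force: 0.0
```

Run:
```python
from h import *
st();grab('top');grab('scene')
for n in('top','scene'): print(n,jarfit(load(n),J[1],.115,.134,.0225),jarfit(load(n),J[1],.06,.11))
via(*pick(1))
```

```text
t 35.0 [0.5665 0.2824 0.1985] x-yaw 0.017 z [ 0.6092  0.0121 -0.793 ] q [ 0.46 -0.22  2.02 -0.38  0.77  2.21] F [0.8 0.1 0.2] op 0.0599 gf 0.0
top (array([0.6284, 0.2854]), 49, np.float64(0.11667921426570259)) (array([0.6265, 0.2844]), 25, np.float64(0.06525155071815503))
scene (array([0.6279, 0.2845]), 126, np.float64(0.1161880864352136)) (array([0.6251, 0.286 ]), 277, np.float64(0.060708991060880714))
from [0.5667 0.2821 0.1994] [-2.9666 -0.0249 -1.0101]
[0.08, -0.02, 0.31] [-0.0, 0.05, -0.02]
n 1 end [0.5768 0.2831 0.1915] [-2.9639 -0.029  -1.0207]
[-0.0, -0.0, 0.83] [-0.0, -0.0, -0.0]
[-0.0, -0.0, 0.84] [-0.0, -0.0, -0.0]
[-0.01, -0.0, 0.83] [-0.0, -0.0, -0.0]
n 3 end [0.638  0.2844 0.1125] [-2.9639 -0.029  -1.0207]
```

Request:
drive_tool([
  {"translation": [0.08,-0.02,0.3],"angular": [0,0.05,-0.02],"gripper": 0.7},
  {"translation": [0,0,0.7],"angular": [0,0,0],"gripper": 0.7},
  {"translation": [0,0,0.7],"angular": [0,0,0],"gripper": 0.7},
  {"translation": [0,0,0.6],"angular": [0,0,0],"gripper": 0.7},
  {"translation": [0,0,0.5],"angular": [0,0,0],"gripper": 0.7},
  {"translation": [0,0,0],"angular": [0,0,0],"gripper": 0.7},
])

```text
t: 35.85
tool_pos: [0.638, 0.2842, 0.1111]
tool_rot: [-2.966, -0.029, -1.017]
contact_force: [-0.2, 0.4, -0.5]
opening: 0.06
grip_force: 0.0
```

Run:
```python
from h import *
st();via(pick(1)[1])
```

```text
t 35.85 [0.638  0.2842 0.1111] x-yaw 0.02 z [ 0.6136  0.0115 -0.7896] q [ 0.41  0.04  1.94 -0.44  0.58  2.25] F [-0.2  0.4 -0.5] op 0.06 gf 0.0
from [0.638  0.2842 0.1111] [-2.9662 -0.0292 -1.0172]
[0.03, -0.01, -0.03] [0.01, 0.02, -0.0]
n 1 end [0.6382 0.2846 0.1128] [-2.9635 -0.0299 -1.0208]
```

Request:
drive_tool([
  {"translation": [0,0,0],"angular": [0,0,0],"gripper": 0.2},
  {"translation": [0,0,0],"angular": [0,0,0],"gripper": 0.2},
  {"translation": [0,0,0],"angular": [0,0,0],"gripper": 0.2},
  {"translation": [0.13,0,-0.16],"angular": [0,0,0],"gripper": 0.2},
  {"translation": [0,0,0],"angular": [0,0,0],"gripper": 0.2},
], force=30)

```text
t: 36.48
tool_pos: [0.6391, 0.2858, 0.1236]
tool_rot: [-2.961, -0.03, -1.025]
contact_force: [0.4, -0.2, -2.3]
opening: 0.0437
grip_force: 31.9
```

Request:
drive_tool([
  {"translation": [0.3,0,-0.39],"angular": [0,0,0],"gripper": 0.2},
  {"translation": [0.33,0,-0.43],"angular": [0,0,0],"gripper": 0.2},
  {"translation": [0,0,0],"angular": [0,0,0],"gripper": 0.2},
  {"translation": [-0.3,0,-0.24],"angular": [0,0,0],"gripper": 0.2},
  {"translation": [-0.62,-0.02,-0.48],"angular": [0,0,0],"gripper": 0.2},
  {"translation": [-0.66,-0.02,-0.51],"angular": [0,0,0],"gripper": 0.2},
  {"translation": [-0.66,-0.02,-0.51],"angular": [0,0,0],"gripper": 0.2},
  {"translation": [0,0,0],"angular": [0,0,0],"gripper": 0.2},
])

```text
t: 37.48
tool_pos: [0.5214, 0.2851, 0.1605]
tool_rot: [-2.965, -0.034, -1.017]
contact_force: [0.5, 0.2, 0.0]
opening: 0.0435
grip_force: 32.0
```

Run:
```python
from h import *
st();grab('top');grab('scene');caddy();p,_,_=cur()
print(jarfit(load('scene'),(p[0]-HD,p[1]),.09,.14))
for c in(comp(1,1),comp(1,-1)):
  for n in('top','scene'):print(n,jarfit(load(n),c,.142,.159,.0225))
print('salt',[jarfit(load(n),(.636,.041),.04,.09,.022) for n in('top','scene')])
R=jR(CY)
via(([.52,.15,.275],None),([.53,-.1,.275],RT(-.5,LEAN,-.5)),(place(-1,1,.275),R))
```

```text
t 37.48 [0.5214 0.2851 0.1605] x-yaw 0.023 z [ 0.6139  0.0134 -0.7893] q [ 0.51 -0.27  2.13 -0.45  0.73  2.31] F [0.5 0.2 0. ] op 0.0435 gf 32.0
top (0.1, 0.117) 707 ((515.3383178710938, -261.1783447265625), (180.91859436035156, 127.55941009521484), 35.97626495361328) [ 0.5078 -0.2532  0.107 ]
top (0.13, 0.15) 163 ((520.8538818359375, -265.93804931640625), (154.54022216796875, 50.344451904296875), 30.001304626464844) [ 0.513  -0.2597  0.143 ]
scene (0.1, 0.117) 571 ((512.1602172851562, -261.4141540527344), (179.41116333007812, 139.2405548095703), 35.707462310791016) [ 0.4944 -0.2526  0.1048]
scene (0.13, 0.15) 217 ((516.9623413085938, -267.3179626464844), (155.73611450195312, 54.160831451416016), 36.778907775878906) [ 0.5064 -0.2607  0.141 ]
(array([0.5093, 0.2862]), 322, np.float64(0.0900753273627983))
top (array([ 0.5816, -0.2518]), 55, np.float64(0.14204831719874136))
scene (array([ 0.5807, -0.2543]), 53, np.float64(0.14202354982183435))
top (array([ 0.4886, -0.3207]), 47, np.float64(0.1421248602116141))
scene (array([ 0.4887, -0.3212]), 84, np.float64(0.14217565325523654))
salt [
[... 267 characters left out ...]
8, -0.47] [0.0, 0.0, 0.0]
[0.32, 0.67, -0.46] [0.0, 0.0, 0.0]
[0.33, 0.68, -0.47] [0.0, 0.0, 0.0]
n 5 end [0.5201 0.15   0.2752] [-2.9632 -0.0317 -1.0206]
[0.01, 0.89, 0.01] [-0.33, -0.0, 0.42]
[0.07, 0.89, 0.05] [-0.33, -0.0, 0.42]
[0.11, 0.88, 0.09] [-0.33, -0.0, 0.42]
[0.17, 0.87, 0.14] [-0.33, -0.0, 0.42]
[0.22, 0.85, 0.17] [-0.32, -0.0, 0.42]
[0.27, 0.83, 0.21] [-0.33, -0.0, 0.42]
[0.31, 0.8, 0.24] [-0.33, -0.0, 0.42]
n 7 end [ 0.5297 -0.1001  0.2751] [ 2.7394 -0.6991  0.9435]
[0.35, 0.56, 0.27] [-0.49, -0.0, 0.62]
[0.4, 0.5, 0.32] [-0.48, -0.0, 0.62]
[0.44, 0.45, 0.34] [-0.49, -0.0, 0.62]
[0.47, 0.38, 0.37] [-0.48, -0.0, 0.62]
n 4 end [ 0.5496 -0.2124  0.275 ] [ 2.4257 -1.2311  0.8355]
```

Request:
drive_tool([
  {"translation": [0.32,0.68,-0.47],"angular": [0,0,0],"gripper": 0.2},
  {"translation": [0.32,0.67,-0.46],"angular": [0,0,0],"gripper": 0.2},
  {"translation": [0.32,0.68,-0.47],"angular": [0,0,0],"gripper": 0.2},
  {"translation": [0.32,0.67,-0.46],"angular": [0,0,0],"gripper": 0.2},
  {"translation": [0.33,0.68,-0.47],"angular": [0,0,0],"gripper": 0.2},
  {"translation": [0.01,0.89,0.01],"angular": [-0.33,0,0.42],"gripper": 0.2},
  {"translation": [0.07,0.89,0.05],"angular": [-0.33,0,0.42],"gripper": 0.2},
  {"translation": [0.11,0.88,0.09],"angular": [-0.33,0,0.42],"gripper": 0.2},
])

```text
t: 38.58
tool_pos: [0.525, 0.0413, 0.276]
tool_rot: [2.893, -0.299, 0.997]
contact_force: [-0.4, 0.6, -0.7]
opening: 0.0437
grip_force: 32.0
```

Request:
drive_tool([
  {"translation": [0.17,0.87,0.14],"angular": [-0.33,0,0.42],"gripper": 0.2},
  {"translation": [0.22,0.85,0.17],"angular": [-0.32,0,0.42],"gripper": 0.2},
  {"translation": [0.27,0.83,0.21],"angular": [-0.33,0,0.42],"gripper": 0.2},
  {"translation": [0.31,0.8,0.24],"angular": [-0.33,0,0.42],"gripper": 0.2},
  {"translation": [0.35,0.56,0.27],"angular": [-0.49,0,0.62],"gripper": 0.2},
  {"translation": [0.4,0.5,0.32],"angular": [-0.48,0,0.62],"gripper": 0.2},
  {"translation": [0.44,0.45,0.34],"angular": [-0.49,0,0.62],"gripper": 0.2},
  {"translation": [0.47,0.38,0.37],"angular": [-0.48,0,0.62],"gripper": 0.2},
])

```text
t: 39.58
tool_pos: [0.5503, -0.2141, 0.2754]
tool_rot: [2.422, -1.237, 0.834]
contact_force: [0.3, 0.7, -1.8]
opening: 0.0439
grip_force: 32.0
```

Request:
drive_tool([
  {"translation": [0,0,0],"angular": [0,0,0],"gripper": 0.2},
  {"translation": [0,0,0],"angular": [0,0,0],"gripper": 0.2},
  {"translation": [0,0,0],"angular": [0,0,0],"gripper": 0.2},
])

```text
t: 39.95
tool_pos: [0.5497, -0.2121, 0.2755]
tool_rot: [2.426, -1.231, 0.836]
contact_force: [0.1, 0.2, -1.2]
opening: 0.0436
grip_force: 32.0
```

Run:
```python
from h import *
chk(-1,1,.20)
```

```text
t 39.95 [ 0.5497 -0.2121  0.2755] x-yaw -0.94 z [ 0.3642 -0.4966 -0.7879] q [-0.33 -0.37  2.01 -0.44  0.98  2.34] F [ 0.1  0.2 -1.2] op 0.0436 gf 32.0
top (0.1, 0.117) 458 ((513.9382934570312, -261.5428161621094), (178.31173706054688, 128.2875518798828), 36.14148712158203) [ 0.4742 -0.2866  0.1068]
top (0.13, 0.15) 127 ((503.771240234375, -275.221923828125), (124.58527374267578, 40.996883392333984), 46.60932159423828) [ 0.5057 -0.2671  0.1435]
scene (0.1, 0.117) 256 ((555.0252075195312, -226.1495361328125), (81.35173034667969, 134.13059997558594), 44.600730895996094) [ 0.5575 -0.227   0.1049]
scene (0.13, 0.15) 107 ((549.7633666992188, -251.79176330566406), (86.71980285644531, 35.25968551635742), 11.529251098632812) [ 0.5623 -0.2429  0.1409]
jar exp [ 0.543  -0.2027] comp [ 0.5428 -0.2032]
top (array([ 0.5426, -0.2018]), 13, np.float64(0.20241045967766652))
scene (array([ 0.5419, -0.2031]), 316, np.float64(0.20097492404385625))
from [ 0.5498 -0.212   0.2756] [ 2.426  -1.2315  0.8367]
[-0.58, 0.01, 0.75] [-0.0, -0.0, 0.0]
[-0.58, 0.0, 0.74] [-0.01, -0.0, 0.0]
n 2 end [ 0.5496 -0.2123  0.2001] [ 2.4249 -1.2317  0.8355]
```

Request:
drive_tool([
  {"translation": [-0.58,0.01,0.75],"angular": [0,0,0],"gripper": 0.2},
  {"translation": [-0.58,0,0.74],"angular": [0,0,0],"gripper": 0.2},
  {"translation": [-0.3,0,0.38],"angular": [0,0,0],"gripper": 0.2},
  {"translation": [-0.3,0,0.38],"angular": [0,0,0],"gripper": 0.2},
  {"translation": [-0.25,0,0.32],"angular": [0,0,0],"gripper": 0.2},
  {"translation": [-0.04,0,0.05],"angular": [0,0,0],"gripper": 0.2},
  {"translation": [-0.04,0,0.05],"angular": [0,0,0],"gripper": 0.2},
  {"translation": [0,0,0],"angular": [0,0,0],"gripper": 0.2},
])

```text
t: 41.05
tool_pos: [0.5501, -0.2128, 0.1407]
tool_rot: [2.425, -1.232, 0.838]
contact_force: [0.2, 0.7, -0.9]
opening: 0.0434
grip_force: 32.0
```

Request:
drive_tool([
  {"translation": [-0.03,0,0.04],"angular": [0,0,0],"gripper": 0.2},
  {"translation": [0,0,0],"angular": [0,0,0],"gripper": 0.2},
])

```text
t: 41.3
tool_pos: [0.5501, -0.2128, 0.1386]
tool_rot: [2.425, -1.232, 0.838]
contact_force: [0.9, 0.0, 0.9]
opening: 0.0436
grip_force: 32.1
```

Request:
drive_tool([
  {"translation": [-0.03,0,0.04],"angular": [0,0,0],"gripper": 0.2},
  {"translation": [0,0,0],"angular": [0,0,0],"gripper": 0.2},
])

```text
t: 41.55
tool_pos: [0.5509, -0.2135, 0.1387]
tool_rot: [2.423, -1.231, 0.841]
contact_force: [-2.7, 1.5, 6.1]
opening: 0.0436
grip_force: 32.7
```

Request:
drive_tool([
  {"translation": [0,0,0],"angular": [0,0,0],"gripper": 0.65},
  {"translation": [0,0,0],"angular": [0,0,0],"gripper": 0.65},
  {"translation": [0,0,0],"angular": [0,0,0],"gripper": 0.65},
  {"translation": [0,0,-0.4],"angular": [0,0,0],"gripper": 0.65},
  {"translation": [0,0,-0.8],"angular": [0,0,0],"gripper": 0.65},
  {"translation": [0,0,-0.9],"angular": [0,0,0],"gripper": 0.65},
  {"translation": [0,0,-0.9],"angular": [0,0,0],"gripper": 0.65},
  {"translation": [0,0,0],"angular": [0,0,0],"gripper": 0.65},
])

```text
t: 42.55
tool_pos: [0.5072, -0.1525, 0.2337]
tool_rot: [2.425, -1.231, 0.845]
contact_force: [-0.3, 0.5, -0.2]
opening: 0.0556
grip_force: 0.0
```

Run:
```python
from h import *
st();a=grab('top')['color'];b=grab('scene')['color']
for c in(comp(1,1),comp(1,-1),comp(-1,1)):
  for n in('top','scene'):print(n,jarfit(load(n),c,.11,.135),jarfit(load(n),c,.142,.159,.0225))
cv2.imwrite('pics/all.png',cv2.cvtColor(np.hstack([cv2.resize(a[140:280,290:430],(400,400)),cv2.resize(b[120:260,180:320],(400,400))]),cv2.COLOR_RGB2BGR))
via(([.4015,-.1925,.22],RT(CY)))
```

```text
t 42.55 [ 0.5072 -0.1525  0.2337] x-yaw -0.942 z [ 0.369  -0.4975 -0.7851] q [-0.22 -0.48  2.16 -0.51  0.99  2.47] F [-0.3  0.5 -0.2] op 0.0556 gf 0.0
top (array([ 0.58  , -0.2503]), 59, np.float64(0.11031070974262445)) (array([ 0.5815, -0.2514]), 50, np.float64(0.14317387153151193))
scene (array([ 0.5782, -0.2509]), 27, np.float64(0.11008979359119561)) (array([ 0.5806, -0.2558]), 54, np.float64(0.1440479805728522))
top (array([ 0.4873, -0.319 ]), 66, np.float64(0.11009637561431539)) (array([ 0.4887, -0.3205]), 48, np.float64(0.14221483440070853))
scene (array([ 0.4872, -0.32  ]), 112, np.float64(0.11074782061424407)) (array([ 0.4887, -0.3217]), 89, np.float64(0.14220402253485073))
top (array([ 0.5457, -0.2039]), 37, np.float64(0.11066448502833132)) (array([ 0.5468, -0.2051]), 44, np.float64(0.14253871268098173))
scene (array([ 0.5426, -0.205 ]), 125, np.float64(0.11000740168880846)) (array([ 0.5436, -0.206 ]), 91, np.float64(0.14236036580597639))
from [ 0.5059 -0.153   0.2297] [ 2.4257 -1.2321  0.8353]
[-0.15, 0.54, -0.05] [-0.0, -0.95, 0.0]
[-0.15, 0.54, -0.04] [-0.0, -0.95, 0.0]
[-0.16, 0.53, -0.01] [-0.0, -0.95, 0.0]
[-0.15, 0.54, 0.01] [-0.0, -0.95, 0.0]
[-0.16, 0.54, 0.03] [-0.0, -0.95, 0.0]
n 5 end [ 0.4014 -0.1924  0.2198] [-2.8007  1.4224 -0.0001]
```

View pics/all.png

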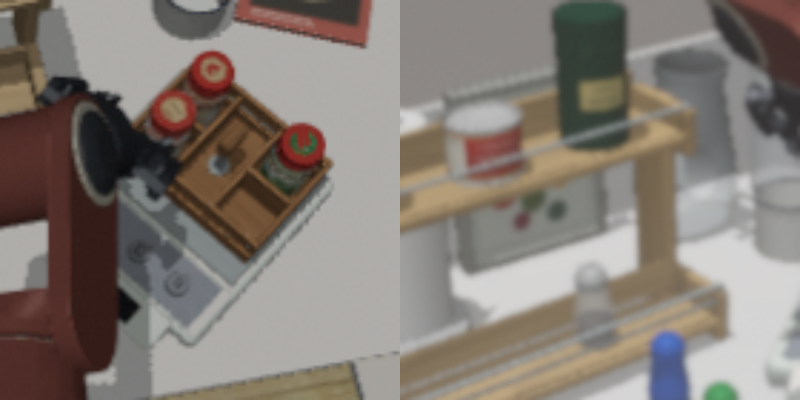

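All three jars stand in the caddy at (213,72), (172,112) and (300,147), and the salt shaker stands alone on the shelf at (595,300). Next is the right key.

Request:
drive_tool([
  {"translation": [-0.15,0.54,-0.05],"angular": [0,-0.95,0],"gripper": 0},
  {"translation": [-0.15,0.54,-0.04],"angular": [0,-0.95,0],"gripper": 0},
  {"translation": [-0.16,0.53,-0.01],"angular": [0,-0.95,0],"gripper": 0},
  {"translation": [-0.15,0.54,0.01],"angular": [0,-0.95,0],"gripper": 0},
  {"translation": [-0.16,0.54,0.03],"angular": [0,-0.95,0],"gripper": 0},
  {"translation": [0,0,0],"angular": [0,0,0],"gripper": 0},
  {"translation": [0,0,0],"angular": [0,0,0],"gripper": 0},
])

```text
t: 43.52
tool_pos: [0.4013, -0.1923, 0.2189]
tool_rot: [-2.8, 1.424, 0.001]
contact_force: [-0.0, 0.5, 0.6]
opening: -0.0001
grip_force: 0.0
```

Run:
```python
from h import *
st();via(([.4015,-.1925,.05],RT(CY)))
```

```text
t 43.52 [ 0.4013 -0.1923  0.2189] x-yaw -0.941 z [-0.0006  0.0007 -1.    ] q [-0.61 -0.39  2.03  0.    1.51  1.9 ] F [-0.   0.5  0.6] op -0.0001 gf 0.0
from [ 0.4013 -0.1923  0.2189] [-2.8     1.4237  0.0014]
[0.0, -0.0, 0.84] [0.0, 0.0, -0.0]
[0.0, -0.0, 0.85] [0.0, 0.0, -0.0]
[0.01, -0.0, 0.84] [0.0, 0.0, -0.0]
[-0.0, -0.0, 0.85] [0.0, 0.01, -0.0]
[0.0, -0.0, 0.84] [0.0, -0.0, -0.01]
n 5 end [ 0.4015 -0.1925  0.0501] [ 2.8011 -1.4218  0.0006]
```

Request:
drive_tool([
  {"translation": [0,0,0.85],"angular": [0,0,0],"gripper": 0},
  {"translation": [0,0,0.85],"angular": [0,0,0],"gripper": 0},
  {"translation": [0,0,0.85],"angular": [0,0,0],"gripper": 0},
  {"translation": [0,0,0.85],"angular": [0,0,0],"gripper": 0},
  {"translation": [0,0,0.8],"angular": [0,0,0],"gripper": 0},
  {"translation": [0,0,0.14],"angular": [0,0,0],"gripper": 0},
  {"translation": [0,0,0.06],"angular": [0,0,0],"gripper": 0},
  {"translation": [0,0,0],"angular": [0,0,0],"gripper": 0},
])

```text
t: 44.52
tool_pos: [0.4026, -0.1927, 0.0458]
tool_rot: [-2.801, 1.422, -0.005]
contact_force: [0.6, 0.7, 1.1]
opening: 0.0001
grip_force: 0.0
```

Request:
drive_tool([
  {"translation": [0,0,0.04],"angular": [0,0,0],"gripper": 0},
  {"translation": [0,0,0],"angular": [0,0,0],"gripper": 0},
])

```text
t: 44.78
tool_pos: [0.4025, -0.1929, 0.0439]
tool_rot: [-2.801, 1.423, -0.005]
contact_force: [0.8, -1.3, 1.8]
opening: 0.0001
grip_force: 0.8
```

Request:
drive_tool([
  {"translation": [0,0,0.06],"angular": [0,0,0],"gripper": 0},
  {"translation": [0,0,0.06],"angular": [0,0,0],"gripper": 0},
  {"translation": [0,0,0],"angular": [0,0,0],"gripper": 0},
])

```text
t: 45.15
tool_pos: [0.4025, -0.1929, 0.039]
tool_rot: [-2.801, 1.423, -0.004]
contact_force: [1.2, 0.8, 6.2]
opening: 0.0003
grip_force: 3.1
```

Request:
drive_tool([
  {"translation": [0,0,0.03],"angular": [0,0,0],"gripper": 0},
  {"translation": [0,0,0],"angular": [0,0,0],"gripper": 0},
])

```text
t: 45.4
tool_pos: [0.4026, -0.1929, 0.0388]
tool_rot: [-2.801, 1.423, -0.002]
contact_force: [-3.4, 2.8, 14.0]
opening: 0.0
grip_force: 6.9
```

Fully pressed. I'll rise clear and check once more.

Request:
drive_tool([
  {"translation": [0,0,-0.4],"angular": [0,0,0],"gripper": 0},
  {"translation": [0,0,-0.9],"angular": [0,0,0],"gripper": 0},
  {"translation": [0,0,-0.9],"angular": [0,0,0],"gripper": 0},
  {"translation": [0,0,-0.9],"angular": [0,0,0],"gripper": 0},
  {"translation": [0,0,-0.9],"angular": [0,0,0],"gripper": 0},
  {"translation": [0,0,0],"angular": [0,0,0],"gripper": 0},
  {"translation": [0,0,0],"angular": [0,0,0],"gripper": 0},
])

```text
t: 46.28
tool_pos: [0.4008, -0.1919, 0.1957]
tool_rot: [-2.8, 1.423, 0.002]
contact_force: [-0.1, 0.4, -0.3]
opening: 0.0
grip_force: 0.0
```

Run:
```python
from h import *
st();grab('top');grab('scene')
for c in(comp(1,1),comp(1,-1),comp(-1,1)): print([jarfit(load(n),c,.142,.159,.0225) for n in('top','scene')])
print('salt',[jarfit(load(n),(.64,.041),.04,.09,.022) for n in('top','scene')])
print(ctrl.finish_job())
```

```text
t 46.27 [ 0.4008 -0.1919  0.1957] x-yaw -0.94 z [-0.001   0.0012 -1.    ] q [-0.61 -0.38  2.05  0.    1.47  1.9 ] F [-0.1  0.4 -0.3] op 0.0 gf 0.0
[(array([ 0.5774, -0.2497]), 8, np.float64(0.14814040794156333)), None]
[None, None]
[(array([ 0.5448, -0.2064]), 33, np.float64(0.14261185147831903)), (array([ 0.5439, -0.207 ]), 14, np.float64(0.1444460400700426))]
salt [(array([0.6426, 0.0414]), 102, np.float64(0.04016808888175813)), (array([0.6414, 0.039 ]), 198, np.float64(0.04011777337951713))]
the job is handed in; nothing more can be done
None
```

The job is handed in at 46 s: all three spice jars were stood upright in the caddy on the scale, the on, zero and hold keys were pressed in order, and the salt shaker is still on the rack; the arm hid two of the jars in my last camera check and no verdict came back.

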